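# Convert a condiment caddy for jars and rehang its gate

### The job

The condiment caddy on the counter is being changed over from tea packets to jars: lift its two dividers straight up out of their slots without wrenching them and put them in the grey wash tub, then stand every jar upright on the floor of the caddy. Last of all take the clean gate out of the drying rack, hang both its hinge sockets fully down on the caddy's two pintles and swing it shut against its stop. Leave the mug, the bottle and the stack of cups alone.

Things in the scene. Friction and masses are not known exactly. Their poses are not given: they have to be found in the camera images.
- caddy: open-topped plywood caddy, fixed. Origin: centre of its underside on the counter; x to its rear, y to its left, z up. Outside 164 mm (x) by 182 mm (y), walls 100 mm high; inside 150 x 150 mm, centred, floor 8 mm up. Its front (-x) is open above a lip 48 mm high. Side walls have T-slots at x = -24 and +24 mm. Pintles at its front left, a stop at its front right
- pintle_low (a point): root (shoulder) of the lower hinge pin, at caddy x = -100, y = +84, z = 18 mm, on a bracket 20 mm wide; the pin is 8 mm in diameter and stands 18 mm up from here, its last 6 mm tapering to 3 mm
- pintle_top (a point): root of the upper hinge pin, straight above the lower (z = 84 mm), with a like pin and bracket. The bracket's underside is 78 mm above the counter, so the gate's lower socket must come in level from the front, between the lower pin's tip (36 mm) and this bracket, before it is lowered
- gate_stop (a point): middle of the front face of the rubber stop block on the caddy's front right wall, caddy x = -95, y = -83, z = 55 mm; the back of the shut gate rests on it. For the play in its hinges the hung gate leans about 0.04 rad, its free end some 6 mm low
- gate: lift-off plywood gate, 0.25 kg: leaf 160 mm wide (x), 10 mm thick (y), 92 mm tall; grip tab 44 mm (x) by 12 mm (y), 92 to 132 mm above the leaf's underside, at x = 0. Origin: centre of the leaf's underside, z up. Both faces alike. Starts in the rack. Hung, its origin is 14 mm above the counter; it swings freely and stays where left. Shut, its x points to the caddy's -y, origin at caddy x = -100, y = -10 mm
- socket_low (a point): centre of the bottom mouth of the gate's lower hinge socket, at gate x = -94, z = 4 mm, beyond the leaf's end; socket 20 mm across, 18 mm high, bore 10.4 mm; rests on pintle_low when hung
- socket_top (a point): centre of the bottom mouth of the gate's upper hinge socket, the same, at gate x = -94, z = 70 mm; rests on pintle_top when hung
- rack: fixed drying rack, white base 190 x 64 mm, 8 mm thick, with eight steel prongs; the gate stands on the base along the rack's x axis between the two middle rows of prongs (56 mm high, 14 mm apart) and lifts straight up. Origin: centre of the underside
- divider_front: front divider, grey plastic, 0.14 kg: panel 5 mm thick (x), 171 mm long (y), 84 mm tall, with 12 mm wide T-shaped ends keyed into two vertical T-slots of the caddy, 1.5 mm play, open only at the top: straight up 92 mm frees it. Grip tab amid its top edge: 10 mm (x) by 44 mm (y), 84 to 130 mm above its underside. Origin: centre of its underside, on the caddy floor; z up
- divider_rear: rear divider, grey plastic, 0.14 kg: panel 5 mm thick (x), 171 mm long (y), 84 mm tall, with 12 mm wide T-shaped ends keyed into two vertical T-slots of the caddy, 1.5 mm play, open only at the top: straight up 92 mm frees it. Grip tab amid its top edge: 10 mm (x) by 44 mm (y), 84 to 130 mm above its underside. Origin: centre of its underside, on the caddy floor; z up
- tub: fixed grey plastic wash tub, open on top, 240 mm (x) by 160 mm (y) outside, walls 5 mm thick and 80 mm high, floor about 5 mm thick. Origin: centre of its underside. Dividers may stand, lean or lie in it
- jar_1: round steel jar with a lid, one of up to four alike (two to four are there): body 60 mm in diameter, lid top 90 mm above the foot, on it an upright wooden grip bar 44 mm long (x), 12 mm thick (y), from 90 to 128 mm; about 0.35 kg, most of it low down. Origin: centre of its underside, z up; starts upright on the counter
- jar_2: round steel jar with a lid, one of up to four alike (two to four are there): body 60 mm in diameter, lid top 90 mm above the foot, on it an upright wooden grip bar 44 mm long (x), 12 mm thick (y), from 90 to 128 mm; about 0.35 kg, most of it low down. Origin: centre of its underside, z up; starts upright on the counter
- jar_3: round steel jar with a lid, one of up to four alike (two to four are there): body 60 mm in diameter, lid top 90 mm above the foot, on it an upright wooden grip bar 44 mm long (x), 12 mm thick (y), from 90 to 128 mm; about 0.35 kg, most of it low down. Origin: centre of its underside, z up; starts upright on the counter
- jar_4: round steel jar with a lid, one of up to four alike (two to four are there): body 60 mm in diameter, lid top 90 mm above the foot, on it an upright wooden grip bar 44 mm long (x), 12 mm thick (y), from 90 to 128 mm; about 0.35 kg, most of it low down. Origin: centre of its underside, z up; starts upright on the counter
- mug: white mug, 80 mm wide, 90 mm tall; bystander. Origin: centre of its underside
- oil_bottle: small amber sauce bottle, 56 mm wide, 120 mm tall; bystander. Origin: centre of its underside
- cup_stack: upturned stack of paper cups, 80 mm wide, 90 mm tall; bystander. Origin: centre of its underside
Not all that is in view belongs to the job. What is shaped like the divider_front but yellow is not meant.

How it is judged:
By the outcome, as a careful person would: the job done as asked, in the order asked, and still so for the second after the job is handed in, with the robot touching nothing.
Of jar_1, jar_2, jar_3, jar_4 only 2 to 4 are there at a start; the rules pass over those that are not, and their reading is None.
At some moment in a run one of jar_1, jar_2, jar_3, jar_4 may be knocked a few centimetres aside while the robot is not near it.
It also fails if it takes over 210 s, if anything falls off the work surface, if the arm or the gripper's body presses on something with over 40 N, if the wrist force passes 120 N, or if a joint passes its speed limit or range.

### The arm

A 6-joint arm with a two-finger parallel gripper is mounted at the origin on the work surface. World frame = base frame: x ahead of the robot, y to its left, z up, the work surface at z = 0. Lengths are in mm, angles in rad, forces in N, time in s.
With the tool pointing down it reaches from about 300 to 850 mm from the base axis. Payload 5.4 kg.
Tool frame: the origin (TCP) lies at the very end of the fingers, on their centre line; the grasp point (between the pads) lies 19 mm behind it; z points along the fingers, y is the direction in which the jaws open and shut (so a half turn about z gives the same grasp; the last joint's range is limited). The gripper opens to 85 mm and grips with 20 to 120 N. Pads are 22 mm wide; open, the fingers measure 114 mm over their backs; the gripper's body (76 mm by 85 mm) begins 54 mm behind the grasp point. The pads swing forward as they close: fully open they stand 13 mm farther back than shut.
Start: joints at [-1.457, 0.158, 1.597, -0, 1.386, -0.21], TCP at [182.925, -545.11, 231.299] pointing down, gripper open.
Joint ranges: [-2.91, 2.91], [-0.94, 2.29], [0.18, 2.7], [-1.29, 4.43], [0.17, 2.64], [-3, 3]. Speed limits (rad/s): [2.57, 2.57, 3.14, 3.14, 3.14, 3.14].

### API

Orientations are given as a unit quaternion [x, y, z, w].
In Python, from station import get_state, snapshot, finish_job, regions_of, tip_of gives the robot as it stands.
- The arm moves only by the tool apply_moves, never from a script. Its argument "moves" is a list that holds one entry, the list of rows, each a list of 6 numbers: the shift along the tool's x, y, z in cm, then the turn, a rotation vector about the tool's x, y, z in rad. In form: [[[tx, ty, tz, ax, ay, az], ...]]. A call has 1 to 5 rows; each row shifts and turns the commanded pose from where the row before left it, along the tool's axes as they then stand; what a row does not reach is not made up. A row lasts 1/8 s, in which the tool goes at most 62.5 mm and 10.7 degrees, less where a joint would pass 70% of its speed; a pose out of reach is approached as far as the arm can. A call with a gripper value outside its range is refused whole. "gripper" is the opening in per cent of the stroke, from 0 (shut) to 100 (fully open), set as the call begins (left out, the last holds). The fingers move at their own pace and stop on an object; the grip force is fixed at half the most. Time passes only in rows, so rows that do not move let the fingers close. It gives the time, the measured TCP pose, the force and the opening at its end, in the units of the state.
- get_state(): the state, without advancing time (a new reading comes with each control period).
- snapshot(name): name is "side" or "top" or "wrist"; returns a dict with "color" (400x640x3 uint8, red, green, blue), "fx", "fy", "cx", "cy" (pixels), "R" (3x3) and "t" (3): a world point X has camera coordinates R X + t; the wrist camera has in their place "mount" (4x4, takes a point from camera to tool coordinates, whose origin is the TCP and whose axes are the flange's). Camera axes: x right, y down, z forward; pixel columns grow to the right and rows downward; lengths in mm; the calibration is good to about 2 mm. The wrist camera is an equidistant fisheye: a pixel r from the principal point sees the ray r / f radians off the axis. A picture is of the moment at which its call begins: read the wrist's pose just before it. There is no depth.
- finish_job(): hands the job in, once; it reports no verdict.
Trained networks look in the newest picture that a camera, given by its name, has taken for a name from the list of things; names that differ only in an ending like _2 or _b are one class to them, and where a whole thing is asked for, a point or a joint stands for the part that bears it (a point fixed in the world has none). Each returns a list of dicts, best first, with "confidence" (0 to 1); they miss things now and then, are a little off and sometimes report something else, mostly with a low value. They report only what shows in the picture. A call takes as long as a camera call. They do not tell look-alikes from the thing itself.
- regions_of(query, camera): "pixels" (400x640 bool, what is visible of it) and "extent" ([left, top, right, bottom] in pixels, round what is visible of it).
- tip_of(query, camera): "position" ([row, column] in pixels: a listed point, or the origin of a listed thing).
The state is a dict: "t": time; "q": joint angles; "joint_vel": joint speeds; "joint_torque": joint torques, N m; "ee_pos": TCP position; "orientation": TCP orientation; "force": force on the tool from outside, world axes, zero at the start; "moment": the same for the moment, N m; "gripper_width": finger opening in mm.
Only numpy, scipy, OpenCV 4.12 (cv2) and the standard library are available. Lean on these libraries where they do the work, as an engineer would, in place of code of your own. Each camera call takes 0.05 s, during which the arm holds its last target.

## Working session

There is one attempt and no reset: what is moved stays moved. The work goes in short steps, Python scripts to look and compute and a tool call to move; the robot and the scene stay as the last step left them, time stands still between calls to the robot, and variables do not carry over. Pictures are saved under pics/ and viewed, and the job is handed in when it is done.

Besides the shell and the picture viewer there is one more tool, called after "Emit:" as name(argument=value, ...) on one line, values as JSON. apply_moves: Moves the arm, as the interface text tells. Its arguments: {"type":"object","properties":{"moves":{"type":"array"},"gripper":{"type":"number"}},"required":["moves"]}

```bash
ls; mkdir -p pics
python3 - <<'E'
from station import *
import cv2
s=get_state();print(s)
for n in("side","top","wrist"):
    d=snapshot(n);cv2.imwrite(f"pics/{n}0.png",d["color"][:,:,::-1])
    print(n,{k:(v.tolist() if hasattr(v,'tolist') else v) for k,v in d.items() if k!="color"})
E
```

```text
pics
{'t': 0.0, 'q': array([-1.45711783e+00,  1.59048455e-01,  1.59825020e+00,  3.55991516e-05,
        1.38617790e+00, -2.10100769e-01]), 'joint_vel': array([ 0.00174951, -0.00102932,  0.00039282, -0.0007168 ,  0.00021681,
       -0.00077822]), 'joint_torque': array([ 2.18123805e-04, -3.96003199e+01, -3.31427157e+01, -2.35817233e-04,
        8.47351126e-03,  4.39992277e-06]), 'ee_pos': array([ 182.85775275, -544.51861096,  230.30822615]), 'orientation': array([ 9.86924560e-01,  1.61180103e-01,  6.28686343e-05, -9.40013651e-04]), 'force': array([-0.1676043 ,  0.22740953,  0.58233205]), 'moment': array([-0.01771948,  0.02348084,  0.02338915]), 'gripper_width': 85.3298397419662}
side {'fx': 501.9812311834325, 'fy': 501.9812311834325, 'cx': 324.6866038909834, 'cy': 195.94272090110186, 'R': [[-0.7903051372642064, -0.6124754117790585, -0.017078055506312504], [-0.4249604139775195, 0.567999172847639, -0.7048301825237434], [0.44139147767697007, -0.549773416609489, -0.7091704688039895]], 't': [477.0171217888918, 275.8472931237349, 1357.9122027593855]}
top {'fx': 440.2824740269003, 'fy': 440.2824740269003, 'cx': 326.45430111404437, 'cy': 199.27407975947264, 'R': [[0.01684941175148288, -0.9998497155625654, -0.004079658452093317], [-0.9981693585223406, -0.016583774485193457, -0.05816278991694923], [0.058086392819040836, 0.005052198856041901, -0.9982987760465252]], 't': [39.15506337881002, 565.4337927563845, 1378.4105914878467]}
wrist {'fx': 309.70691628693146, 'fy': 309.70691628693146, 'cx': 320.71831552834186, 'cy': 196.07873882223004, 'mount': [[-0.0004112077700462333, -0.9490412816878384, -0.3151515136572739, 79.68234507767394], [0.9999998672463902, -0.00048811032220805406, 0.00016509243358101488, -0.6617881987410756], [-0.00031050824163833285, -0.315151403932482, 0.9490413564139412, -142.49510350693438], [0.0, 0.0, 0.0, 1.0]]}
```

View pics/top0.png

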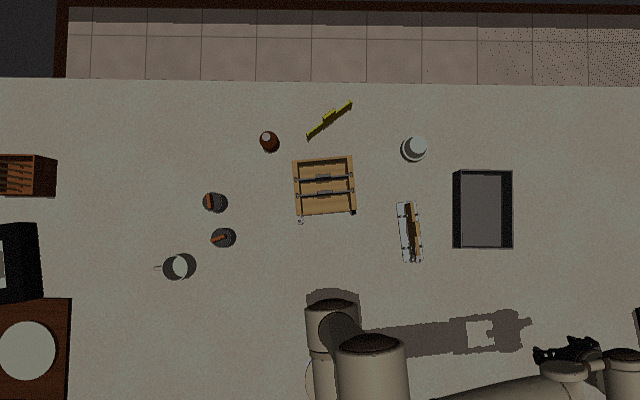

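View pics/side0.png

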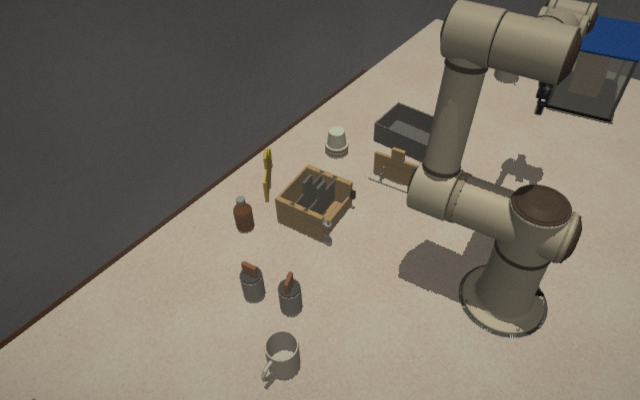

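View pics/wrist0.png

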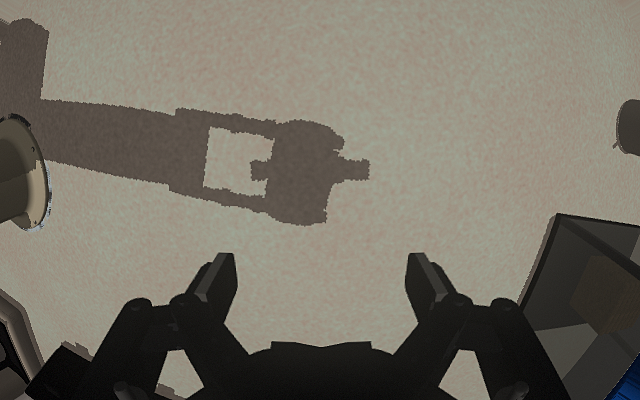

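```bash
cat > h.py <<'E'
from station import *
import numpy as np, cv2
from scipy.spatial.transform import Rotation as Ro
from scipy.optimize import least_squares
def proj(d,X,st=None):
    X=np.atleast_2d(X).astype(float)
    if 'R' in d:
        c=X@np.array(d['R']).T+d['t']
        return np.c_[d['fx']*c[:,0]/c[:,2]+d['cx'],d['fy']*c[:,1]/c[:,2]+d['cy']]
    T=campose(d,st); c=(X-T[1])@T[0]
    r=np.hypot(c[:,0],c[:,1]);th=np.arctan2(r,c[:,2]);k=th/np.maximum(r,1e-9)
    return np.c_[d['fx']*k*c[:,0]+d['cx'],d['fy']*k*c[:,1]+d['cy']]
def campose(d,st):
    M=np.array(d['mount']);R=Ro.from_quat(st['orientation']).as_matrix()
    return R@M[:3,:3],R@M[:3,3]+st['ee_pos']
def ray(d,uv,st=None):
    uv=np.atleast_2d(uv).astype(float)
    x=(uv[:,0]-d['cx'])/d['fx'];y=(uv[:,1]-d['cy'])/d['fy']
    if 'R' in d:
        R=np.array(d['R']);o=-R.T@d['t'];v=np.c_[x,y,np.ones(len(x))]@R
    else:
        R,o=campose(d,st);r=np.hypot(x,y);k=np.sinc(r/np.pi)
        v=np.c_[x*k,y*k,np.cos(r)]@R.T
    return o,v/np.linalg.norm(v,axis=1)[:,None]
def atz(d,uv,z,st=None):
    o,v=ray(d,uv,st);return o+v*((z-o[2])/v[:,2])[:,None]
def tri(obs):  # list of (d,uv,st)
    A=np.zeros((3,3));b=np.zeros(3)
    for d,uv,st in obs:
        o,v=ray(d,uv,st);P=np.eye(3)-np.outer(v[0],v[0]);A+=P;b+=P@o
    X=np.linalg.solve(A,b)
    return X,[np.linalg.norm(np.cross(X-ray(d,uv,st)[0],ray(d,uv,st)[1][0])) for d,uv,st in obs]
def yaw(st):
    R=Ro.from_quat(st['orientation']).as_matrix();return np.arctan2(R[1,0],R[0,0])
def plan(p,yw=None,st=None):
    """delta tool-frame from measured pose to point-down pose at p, tool-x yaw yw"""
    st=st or get_state();R=Ro.from_quat(st['orientation']).as_matrix()
    if yw is None: yw=yaw(st)
    G=np.array([[np.cos(yw),np.sin(yw),0],[np.sin(yw),-np.cos(yw),0],[0,0,-1]]).T
    dt=R.T@(np.array(p)-st['ee_pos'])/10; dr=Ro.from_matrix(R.T@G).as_rotvec()
    print("delta cm",np.round(dt,2),"rot",np.round(dr,3),"| t",round(st['t'],2),"pos",st['ee_pos'].round(1),"yaw",round(yaw(st),3))
def show(n,name,crop=None,sc=1,st=None,pts=()):
    st=get_state();d=snapshot(n);im=d['color'][:,:,::-1].copy()
    for p in pts:
        q=proj(d,p,st)[0];cv2.circle(im,tuple(int(v) for v in q.round()),2,(0,255,0),1)
    if crop: im=im[crop[1]:crop[3],crop[0]:crop[2]]
    im=cv2.resize(im,None,fx=sc,fy=sc,interpolation=cv2.INTER_CUBIC);cv2.imwrite(f'pics/{name}.png',im);return d,st
E
python3 - <<'E'
from h import *
d={n:snapshot(n) for n in("top","side")}
for q in("caddy","gate","rack","divider_front","tub","jar_1","mug","oil_bottle","cup_stack","pintle_low","pintle_top","gate_stop","socket_low","socket_top"):
    for n in("top","side"):
        for r in tip_of(q,n)[:5]:
            if r['confidence']<.25: continue
            p=r['position'];z={"pintle_low":18,"pintle_top":84,"gate_stop":55,"divider_front":8}.get(q,0)
            print(q,n,round(r['confidence'],2),np.round(p,1),atz(d[n],[p[1],p[0]],z)[0].round(0))
E
```

```text
caddy top 0.86 [186.8 328.2] [606.  44.   0.]
caddy top 0.57 [212.  477.6] [ 533. -435.    0.]
caddy side 0.97 [213.1 313.2] [602.  61.   0.]
gate top 0.58 [227.7 406.3] [ 479. -208.    0.]
gate top 0.37 [258.1 418. ] [ 383. -245.    0.]
gate side 0.75 [183.7 398.1] [ 459. -214.    0.]
rack top 0.6 [229.2 409. ] [ 474. -216.    0.]
rack top 0.6 [260.3 418.6] [ 376. -247.    0.]
rack top 0.46 [144.5 269.3] [740. 236.   0.]
rack side 0.57 [182.  399.4] [ 460. -224.    0.]
divider_front top 0.8 [197.3 325.1] [571.  53.   8.]
divider_front top 0.63 [121.8 326.8] [815.  52.   8.]
divider_front side 0.78 [214.5 318.4] [581.  61.   8.]
divider_front side 0.64 [182.8 268.2] [805.  49.   8.]
tub side 0.87 [138.2 410.9] [ 550. -448.    0.]
jar_1 top 0.63 [229.6 408.9] [ 473. -216.    0.]
jar_1 top 0.6 [204.8 218.2] [542. 395.   0.]
jar_1 top 0.56 [233.5 223.4] [451. 376.   0.]
jar_1 side 0.91 [306.5 293.2] [431. 361.   0.]
jar_1 side 0.62 [291.1 254.5] [549. 388.   0.]
mug top 0.74 [265.4 183.6] [347. 500.   0.]
mug side 0.62 [363.1 282.8] [347. 499.   0.]
oil_bottle top 0.74 [144.5 270.7] [74
[... 311 characters left out ...]
494. 131.  84.]
pintle_top side 0.86 [221.9 328.7] [494. 120.  84.]
pintle_top side 0.64 [213.2 313.7] [550. 119.  84.]
gate_stop top 0.94 [213.2 354.9] [521. -40.  55.]
gate_stop side 0.86 [195.2 354.1] [515. -36.  55.]
gate_stop side 0.72 [224.3 243.3] [707. 259.  55.]
socket_low top 0.93 [261.9 413.8] [ 371. -232.    0.]
socket_low top 0.72 [210.6 478.6] [ 537. -438.    0.]
socket_low top 0.69 [151.  410.4] [ 726. -219.    0.]
socket_low side 0.7 [292.8 255.1] [543. 391.   0.]
socket_low side 0.61 [189.2 424. ] [ 377. -243.    0.]
socket_low side 0.42 [207.5 311.6] [622.  45.   0.]
socket_top top 0.59 [256.2 420.7] [ 389. -254.    0.]
socket_top side 0.72 [172.7 427.4] [ 408. -320.    0.]
```

```bash
cat >> h.py <<'E'
def rows(p,yw=None,n=None,maxmm=55,maxr=.17,st=None):
    st=st or get_state();R0=Ro.from_quat(st['orientation'])
    if yw is None: yw=yaw(st)
    G=Ro.from_matrix(np.array([[np.cos(yw),np.sin(yw),0],[np.sin(yw),-np.cos(yw),0],[0,0,-1]]).T)
    rv=(R0.inv()*G).as_rotvec();dp=np.array(p)-st['ee_pos']
    n=n or int(max(1,np.ceil(np.linalg.norm(dp)/maxmm),np.ceil(np.linalg.norm(rv)/maxr)))
    print("t",round(st['t'],2),"pos",st['ee_pos'].round(1),"yaw",round(yaw(st),3),"F",st['force'].round(1),"w",round(st['gripper_width'],1),"n",n)
    out=[]
    for i in range(n):
        Ri=R0*Ro.from_rotvec(rv*i/n);t=Ri.inv().apply(dp/n)/10
        out.append([round(v,2) for v in t]+[round(v,3) for v in rv/n])
    for i in range(0,n,5): print(str(out[i:i+5]).replace(' ',''))
E
python3 -c "
from h import *
rows([590,20,330],1.686)"
```

```text
t 1.65 pos [ 182.9 -545.1  231.3] yaw 0.324 F [0.1 0.7 1.1] w 85.3 n 13
[[np.float64(4.35),np.float64(-3.12),np.float64(-0.76),np.float64(0.0),np.float64(-0.0),np.float64(-0.105)],[np.float64(4.65),np.float64(-2.65),np.float64(-0.76),np.float64(0.0),np.float64(-0.0),np.float64(-0.105)],[np.float64(4.91),np.float64(-2.15),np.float64(-0.76),np.float64(0.0),np.float64(-0.0),np.float64(-0.105)],[np.float64(5.1),np.float64(-1.63),np.float64(-0.76),np.float64(0.0),np.float64(-0.0),np.float64(-0.105)],[np.float64(5.25),np.float64(-1.08),np.float64(-0.76),np.float64(0.0),np.float64(-0.0),np.float64(-0.105)]]
[[np.float64(5.33),np.float64(-0.53),np.float64(-0.76),np.float64(0.0),np.float64(-0.0),np.float64(-0.105)],[np.float64(5.36),np.float64(0.03),np.float64(-0.76),np.float64(0.0),np.float64(-0.0),np.float64(-0.105)],[np.float64(5.32),np.float64(0.59),np.float64(-0.76),np.float64(0.0),np.float64(-0.0),np.float64(-0.105)],[np.float64(5.23),np.float64(1.15),np.float64(-0.76),np.float64(0.0),np.float64(-0.0),np.float64(-0.105)],[np.float64(5.08),np.float64(1.69),np.float64(-0.76),np.float64(0.0),np.float64(-0.0),np.float64(-0.105)]]
[[np.float64(4.88),np.float64(2.21),np.float64(-0.76),np.float64(0.0),np.float64(-0.0),np.float64(-0.105)],[np.float64(4.62),np.float64(2.71),np.float64(-0.76),np.float64(0.0),np.float64(-0.0),np.float64(-0.105)],[np.float64(4.31),np.float64(3.18),np.float64(-0.76),np.float64(0.0),np.float64(-0.0),np.float64(-0.105)]]
```

Emit:
apply_moves(moves=[[[4.3, -3.1, -0.8, 0, 0, -0.105], [4.6, -2.6, -0.8, 0, 0, -0.105], [4.9, -2.1, -0.8, 0, 0, -0.105], [5.1, -1.6, -0.8, 0, 0, -0.105], [5.2, -1.1, -0.8, 0, 0, -0.105]]])

```text
t: 2.28
ee_pos: [339.4, -328.3, 271.7]
orientation: [0.911, 0.413, 0.0, 0.0]
force: [0.6, -0.5, 0.4]
gripper_width: 85.6
```

Emit:
apply_moves(moves=[[[5.3, -0.5, -0.8, 0, 0, -0.105], [5.4, 0, -0.8, 0, 0, -0.105], [5.3, 0.6, -0.8, 0, 0, -0.105], [5.2, 1.2, -0.8, 0, 0, -0.105], [5.1, 1.7, -0.8, 0, 0, -0.105]]])

```text
t: 2.9
ee_pos: [496.2, -111.1, 311.8]
orientation: [0.772, 0.635, 0.0, 0.0]
force: [0.0, -0.1, 0.0]
gripper_width: 85.0
```

Emit:
apply_moves(moves=[[[4.9, 2.2, -0.8, 0, 0, -0.105], [4.6, 2.7, -0.8, 0, 0, -0.105], [4.3, 3.2, -0.8, 0, 0, -0.105], [0, 0, 0, 0, 0, 0]]])

```text
t: 3.4
ee_pos: [590.3, 20.7, 335.4]
orientation: [0.662, 0.749, 0.0, 0.0]
force: [-0.2, 0.7, -0.7]
gripper_width: 85.4
```

```bash
sed -i 's/\[round(v,2) for v in t\]+\[round(v,3) for v in rv\/n\]/[round(float(v),2) for v in t]+[round(float(v),3) for v in rv\/n]/' h.py; python3 -c "
from h import *
d,st=show('wrist','w1');show('top','t1');show('side','s1')
rows([590,20,330],1.686)"
```

```text
t 3.55 pos [588.7  17.4 335.1] yaw 1.688 F [0.7 0.8 0.1] w 85.2 n 1
[[0.25,0.16,0.5,-0.001,0.0,0.002]]
```

View pics/w1.png

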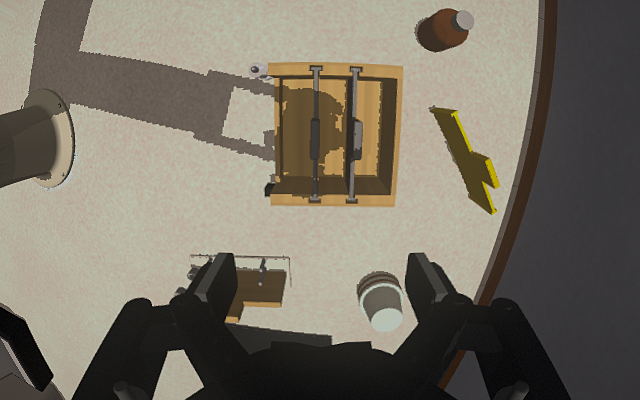

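View pics/t1.png

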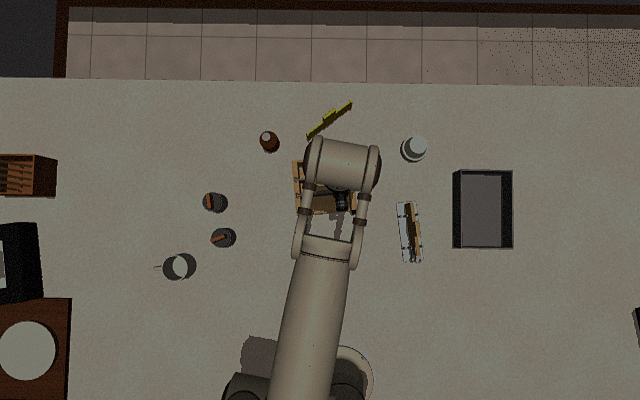

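```bash
python3 -c "
from h import *
d,st=show('wrist','w2',crop=(230,40,430,230),sc=4)
print(st['ee_pos'],st['t'])
import pickle;pickle.dump((d,st),open('w2.pkl','wb'))
d,st=show('top','t2',crop=(280,140,380,230),sc=6)
"
```

```text
[588.69470252  17.36280045 335.05171602] 3.55
```

View pics/w2.png

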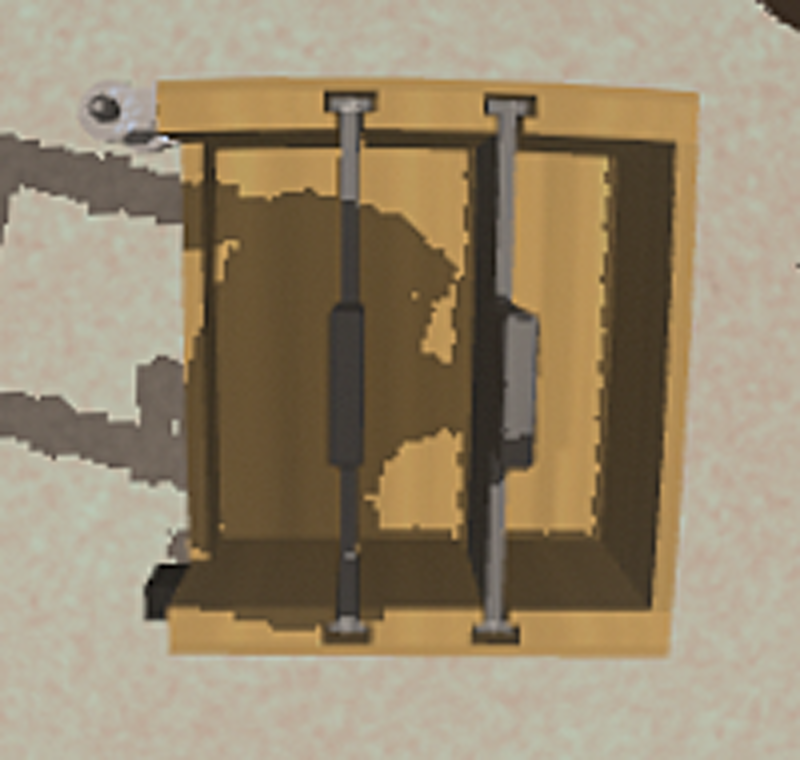

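```bash
cat > cad.py <<'E'
from h import *
import pickle
d,st=pickle.load(open('w2.pkl','rb'))
M=np.array([[82,91,100],[-82,91,100],[-82,-91,100],[82,-91,100],[-100,84,102]],float)
P=np.array([[404.5,63],[269.25,60],[272.5,203.5],[397,204],[256,66.5]])
def W(p,M):
    c,s=np.cos(p[2]),np.sin(p[2]);M=np.atleast_2d(M);return np.c_[p[0]+c*M[:,0]-s*M[:,1],p[1]+s*M[:,0]+c*M[:,1],M[:,2]+(p[3] if len(p)>3 else 0)]
for x0 in([600,55,.115],[600,55,.115,0]):
    r=least_squares(lambda p:(proj(d,W(p,M),st)-P).ravel(),x0)
    print(r.x,r.fun.round(2))
E
python3 cad.py
python3 - <<'E'
from h import *
from cad import W
E
```

```text
[6.02706534e+02 5.53437891e+01 1.09064170e-01] [ 0.6   0.13  0.35  0.04  0.18 -0.07  0.26  0.3  -1.37 -0.34]
[ 6.02697110e+02  5.52649508e+01  1.09067993e-01 -1.46784142e+00] [ 0.27  0.3   0.54  0.24  0.34 -0.4  -0.01 -0.02 -1.13 -0.17]
[6.02706534e+02 5.53437891e+01 1.09064170e-01] [ 0.6   0.13  0.35  0.04  0.18 -0.07  0.26  0.3  -1.37 -0.34]
[ 6.02697110e+02  5.52649508e+01  1.09067993e-01 -1.46784142e+00] [ 0.27  0.3   0.54  0.24  0.34 -0.4  -0.01 -0.02 -1.13 -0.17]
```

View pics/t2.png

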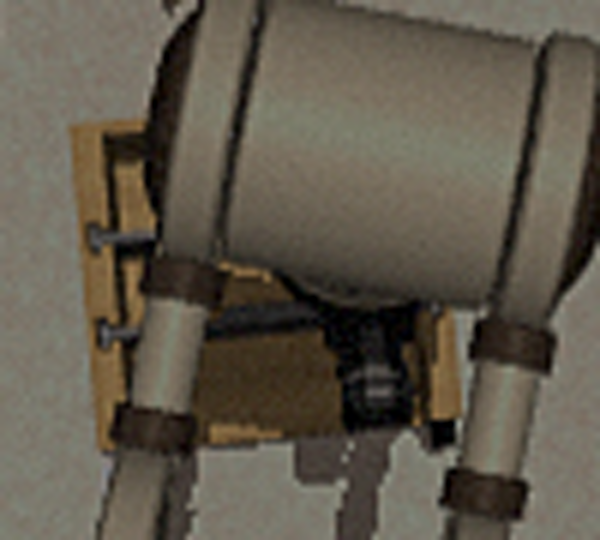

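```bash
python3 -c "
from h import *
rows([578.8,52.7,165],1.680)"
```

```text
t 3.65 pos [588.5  16.8 335.2] yaw 1.687 F [ 0.3 -0.  -0.3] w 85.5 n 4
[[0.92,-0.14,4.25,-0.0,0.0,0.002],[0.92,-0.14,4.25,-0.0,0.0,0.002],[0.92,-0.14,4.25,-0.0,0.0,0.002],[0.92,-0.14,4.25,-0.0,0.0,0.002]]
```

Emit:
apply_moves(moves=[[[0.9, -0.15, 4.25, 0, 0, 0.002], [0.9, -0.15, 4.25, 0, 0, 0.002], [0.9, -0.15, 4.25, 0, 0, 0.002], [0.9, -0.1, 4.25, 0, 0, 0], [0, 0, 0, 0, 0, 0]]], gripper=35)

```text
t: 4.28
ee_pos: [576.1, 52.7, 161.6]
orientation: [0.667, 0.745, -0.002, -0.003]
force: [0.5, -0.3, -0.2]
gripper_width: 30.4
```

```bash
python3 -c "
from h import *
rows([578.8,52.7,165],1.680)
d,st=show('wrist','w3',pts=[[578.8,52.7,138]])
rows([578.8,52.7,165],1.680)
"
```

```text
t 4.28 pos [576.1  52.7 161.6] yaw 1.682 F [ 0.5 -0.3 -0.2] w 30.4 n 1
[[-0.03,0.27,-0.34,-0.008,-0.002,0.002]]
t 4.33 pos [578.4  52.2 164.7] yaw 1.682 F [ 0.5 -0.4  0.6] w 30.1 n 1
[[0.04,0.05,-0.03,-0.003,-0.0,0.002]]
```

View pics/w3.png

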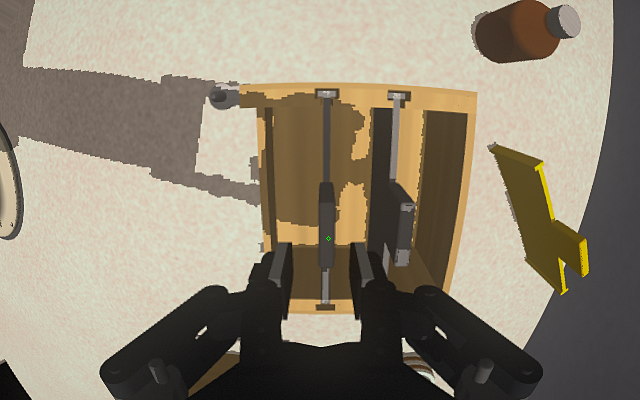

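```bash
python3 -c "
from h import *
d,st=show('wrist','w4',crop=(230,80,420,320),sc=2.5,pts=[[578.8+a*.109-b,52.7-a,138] for a in(-22,22) for b in (0,)])
rows([578.8,52.7,100],1.680)
"
```

```text
t 4.38 pos [580.   52.  166.8] yaw 1.682 F [0.2 0.2 0.5] w 29.7 n 2
[[0.04,-0.06,3.34,0.001,0.0,0.001],[0.04,-0.06,3.34,0.001,0.0,0.001]]
```

View pics/w4.png

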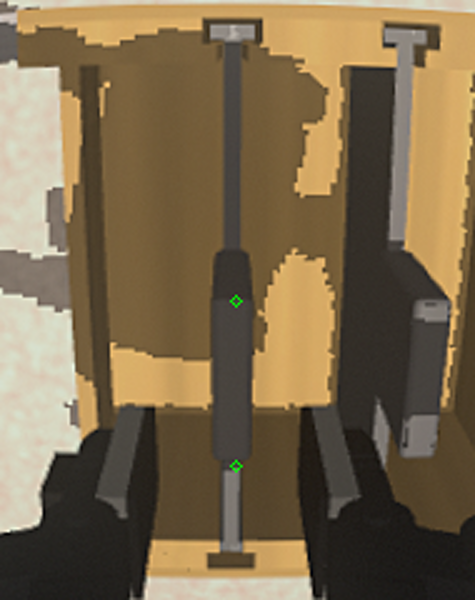

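Emit:
apply_moves(moves=[[[0.04, -0.1, 3, 0, 0, 0], [0.04, -0.1, 2.3, 0, 0, 0], [0, 0, 1.3, 0, 0, 0], [0, 0, 0, 0, 0, 0], [0, 0, 0, 0, 0, 0]]])

```text
t: 5.0
ee_pos: [578.7, 53.2, 101.1]
orientation: [0.666, 0.746, 0.001, 0.001]
force: [0.5, -0.7, -0.3]
gripper_width: 29.7
```

```bash
python3 -c "
from h import *
d,st=show('wrist','w5',crop=(230,80,420,320),sc=2.5)
rows([578.3,52.7,100],1.680)
"
```

```text
t 5.05 pos [578.6  53.3 101. ] yaw 1.683 F [-0.4  0.2  0.2] w 29.8 n 1
[[-0.05,-0.03,0.1,0.003,0.001,0.003]]
```

View pics/w5.png

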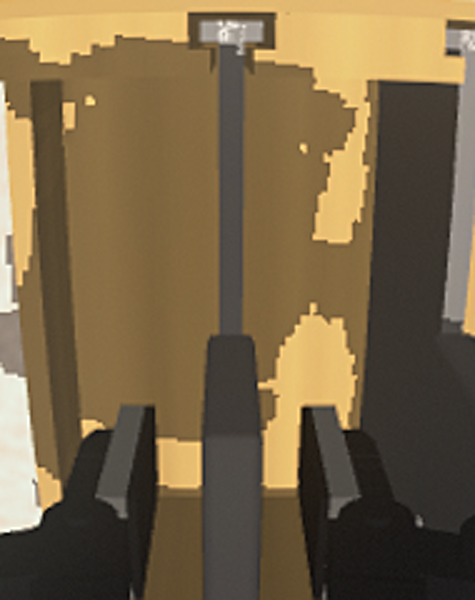

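Emit:
apply_moves(moves=[[[0, 0, 0.1, 0, 0, 0], [0, 0, 0, 0, 0, 0], [0, 0, 0, 0, 0, 0], [0, 0, 0, 0, 0, 0]]], gripper=0)

```text
t: 5.55
ee_pos: [578.2, 53.4, 99.3]
orientation: [0.666, 0.746, 0.001, 0.001]
force: [0.3, -0.0, 5.7]
gripper_width: 9.2
```

Emit:
apply_moves(moves=[[[0, 0, 0, 0, 0, 0], [0, 0, 0, 0, 0, 0]]])

```text
t: 5.8
ee_pos: [578.2, 53.4, 99.3]
orientation: [0.666, 0.746, 0.001, 0.001]
force: [1.2, -0.0, 5.3]
gripper_width: 9.5
```

Emit:
apply_moves(moves=[[[0, 0, -1, 0, 0, 0], [0, 0, -2, 0, 0, 0], [0, 0, -2, 0, 0, 0], [0, 0, -2, 0, 0, 0], [0, 0, -2, 0, 0, 0]]])

```text
t: 6.42
ee_pos: [577.1, 53.7, 188.1]
orientation: [0.667, 0.745, -0.0, -0.0]
force: [3.0, -0.8, -2.5]
gripper_width: 9.2
```

Emit:
apply_moves(moves=[[[0, 0, -2, 0, 0, 0], [0, 0, -3, 0, 0, 0], [0, 0, -4, 0, 0, 0], [0, 0, 0, 0, 0, 0]]])

```text
t: 6.92
ee_pos: [578.6, 53.4, 281.5]
orientation: [0.666, 0.746, 0.002, 0.002]
force: [0.0, -0.6, -1.5]
gripper_width: 9.3
```

```bash
python3 -c "
from h import *
d,st=show('wrist','w6');D,_=show('top','t6');d,st=show('side','s6')
# tub corners from top0
print(atz(D,[[454,169],[512,170],[513,248],[454,249]],80))
print([ (r['confidence'],r['extent']) for r in regions_of('tub','top')])
rows([550,-445,290],0)
"
```

```text
[[ 659.38017637 -336.89093416   80.        ]
 [ 659.198733   -512.42575466   80.        ]
 [ 423.92697753 -513.62773032   80.        ]
 [ 417.92426782 -336.89631859   80.        ]]
[(0.69, [450.7, 171.2, 512.1, 250.3]), (0.28, [201.7, 191.3, 228.2, 214.6])]
t 7.12 pos [576.1  53.6 276. ] yaw 1.683 F [-0.3 -0.  -1.8] w 9.0 n 10
[[-4.93,-0.82,-0.14,-0.0,0.0,0.168],[-4.99,0.02,-0.14,-0.0,0.0,0.168],[-4.92,0.86,-0.14,-0.0,0.0,0.168],[-4.71,1.67,-0.15,-0.0,0.0,0.168],[-4.36,2.43,-0.15,-0.0,0.0,0.168]]
[[-3.89,3.13,-0.15,-0.0,0.0,0.168],[-3.31,3.74,-0.15,-0.0,0.0,0.168],[-2.64,4.24,-0.14,-0.0,0.0,0.168],[-1.89,4.62,-0.14,-0.0,0.0,0.168],[-1.09,4.87,-0.14,-0.0,0.0,0.168]]
```

View pics/s6.png

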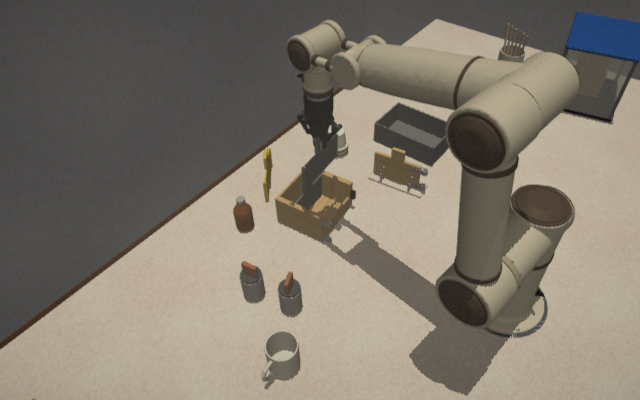

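View pics/w6.png

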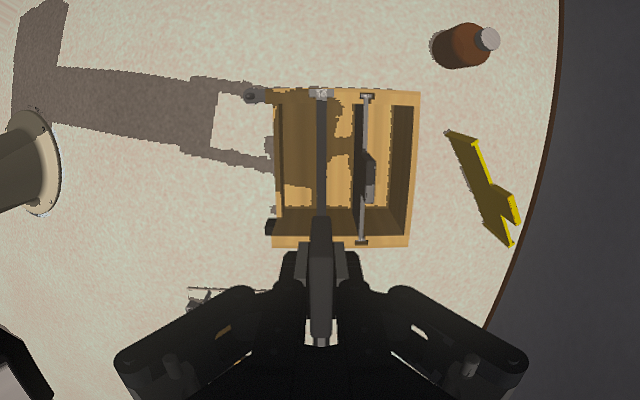

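```bash
python3 -c "
import cv2
im=cv2.imread('pics/top0.png')[150:270,390:530];cv2.imwrite('pics/tub.png',cv2.resize(im,None,fx=5,fy=5,interpolation=cv2.INTER_CUBIC))"
```

```text
(no output)
```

View pics/tub.png

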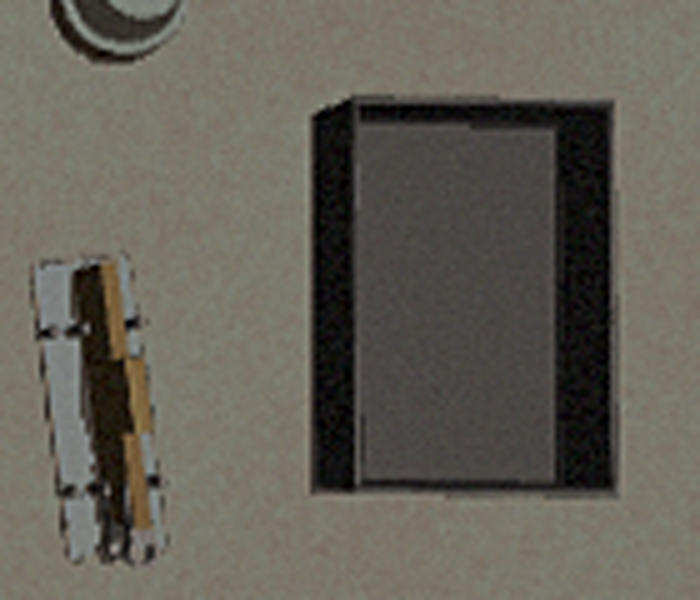

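```bash
python3 -c "
from h import *
D=snapshot('top')
print(atz(D,[[486.6,209],[460.4,169.5],[512.8,170.3],[513.2,248.4],[461,248.4]],80))
rows([545,-460,290],0)
"
```

```text
[[ 539.65478514 -435.07170179   80.        ]
 [ 658.17175164 -356.27090704   80.        ]
 [ 658.32386703 -514.83854038   80.        ]
 [ 422.74283898 -514.21721051   80.        ]
 [ 420.07434436 -357.8733613    80.        ]]
t 7.17 pos [576.2  53.6 276. ] yaw 1.683 F [-0.6 -0.  -2.2] w 9.1 n 10
[[-5.07,-0.88,-0.14,-0.0,0.0,0.168],[-5.15,-0.02,-0.14,-0.0,0.0,0.168],[-5.08,0.84,-0.14,-0.0,0.0,0.168],[-4.86,1.68,-0.14,-0.0,0.0,0.168],[-4.51,2.47,-0.14,-0.0,0.0,0.168]]
[[-4.04,3.19,-0.14,-0.0,0.0,0.168],[-3.45,3.82,-0.14,-0.0,0.0,0.168],[-2.76,4.34,-0.14,-0.0,0.0,0.168],[-1.99,4.75,-0.14,-0.0,0.0,0.168],[-1.17,5.01,-0.14,-0.0,0.0,0.168]]
```

Emit:
apply_moves(moves=[[[-5, -0.9, -0.2, 0, 0, 0.168], [-5.1, 0, -0.2, 0, 0, 0.168], [-5, 0.9, -0.2, 0, 0, 0.168], [-4.8, 1.7, -0.2, 0, 0, 0.168], [-4.5, 2.5, -0.2, 0, 0, 0.168]]])

```text
t: 7.8
ee_pos: [562.6, -202.3, 286.8]
orientation: [0.914, 0.407, -0.001, -0.001]
force: [0.7, 0.5, -0.6]
gripper_width: 9.4
```

Emit:
apply_moves(moves=[[[-4, 3.2, -0.2, 0, 0, 0.168], [-3.5, 3.8, -0.2, 0, 0, 0.168], [-2.8, 4.4, 0, 0, 0, 0.168], [-2, 4.8, 0, 0, 0, 0.168], [-1.2, 5, 0, 0, 0, 0.168]]])

```text
t: 8.43
ee_pos: [547.1, -460.3, 290.3]
orientation: [1.0, -0.001, -0.001, -0.001]
force: [0.0, -0.4, -1.5]
gripper_width: 9.8
```

```bash
python3 -c "
from h import *
rows([540,-480,160],0)
"
```

```text
t 8.43 pos [ 547.1 -460.3  290.3] yaw -0.003 F [ 0.  -0.4 -1.5] w 9.8 n 3
[[-0.23,0.67,4.34,-0.001,0.001,-0.001],[-0.23,0.66,4.34,-0.001,0.001,-0.001],[-0.23,0.66,4.34,-0.001,0.001,-0.001]]
```

Emit:
apply_moves(moves=[[[-0.25, 0.7, 4.3, 0, 0, 0], [-0.25, 0.7, 4.3, 0, 0, 0], [-0.2, 0.6, 4.3, 0, 0, 0], [0, 0, 2.5, 0, 0, 0], [0, 0, 0, 0, 0, 0]]])

```text
t: 9.05
ee_pos: [538.9, -476.9, 133.3]
orientation: [1.0, 0.001, -0.003, -0.003]
force: [0.2, 0.2, -1.4]
gripper_width: 9.5
```

```bash
python3 -c "
from h import *
rows([540,-480,98],0)
show('wrist','w7');rows([540,-480,98],0)
"
```

```text
t 9.05 pos [ 538.9 -476.9  133.3] yaw 0.003 F [ 0.2  0.2 -1.4] w 9.5 n 1
[[0.13,0.33,3.53,-0.007,0.006,0.003]]
t 9.1 pos [ 540.1 -478.1  136.3] yaw 0.003 F [-0.   0.1 -0.3] w 9.2 n 1
[[0.0,0.2,3.83,-0.003,0.003,0.003]]
```

View pics/w7.png

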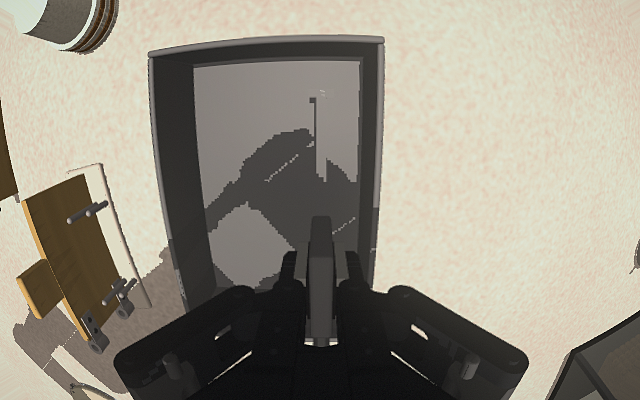

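Emit:
apply_moves(moves=[[[0, 0.1, 2.5, 0, 0, 0], [0, 0, 1.3, 0, 0, 0], [0, 0, 0, 0, 0, 0], [0, 0, 0, 0, 0, 0]]])

```text
t: 9.6
ee_pos: [541.3, -480.7, 101.7]
orientation: [1.0, 0.001, 0.001, 0.001]
force: [0.6, 0.3, -0.7]
gripper_width: 9.1
```

Emit:
apply_moves(moves=[[[0, 0, 0, 0, 0, 0], [0, 0, 0, 0, 0, 0], [0, 0, 0, 0, 0, 0]]], gripper=35)

```text
t: 9.98
ee_pos: [541.0, -480.3, 100.9]
orientation: [1.0, 0.001, 0.0, 0.0]
force: [0.2, -0.3, 1.0]
gripper_width: 29.7
```

Emit:
apply_moves(moves=[[[0, 0, -3, 0, 0, 0], [0, 0, -4, 0, 0, 0], [0, 0, -5, 0, 0, 0]]])

```text
t: 10.35
ee_pos: [540.3, -479.5, 220.4]
orientation: [1.0, 0.001, -0.001, -0.001]
force: [-0.0, 0.2, -0.0]
gripper_width: 29.9
```

```bash
python3 -c "
from h import *
show('wrist','w8')
rows([626.6,57.9,290],1.680)
"
```

```text
t 10.4 pos [ 542.8 -482.4  230.7] yaw 0.003 F [ 1.4 -1.3  6.6] w 29.6 n 10
[[0.86,-5.4,-0.64,0.001,0.0,-0.168],[1.75,-5.18,-0.63,0.001,0.0,-0.168],[2.59,-4.81,-0.62,0.001,0.0,-0.168],[3.35,-4.31,-0.62,0.001,0.0,-0.168],[4.03,-3.7,-0.61,0.001,0.0,-0.168]]
[[4.59,-2.97,-0.6,0.001,0.0,-0.168],[5.02,-2.17,-0.6,0.001,0.0,-0.168],[5.31,-1.3,-0.6,0.001,0.0,-0.168],[5.45,-0.39,-0.59,0.001,0.0,-0.168],[5.44,0.52,-0.59,0.001,0.0,-0.168]]
```

View pics/w8.png

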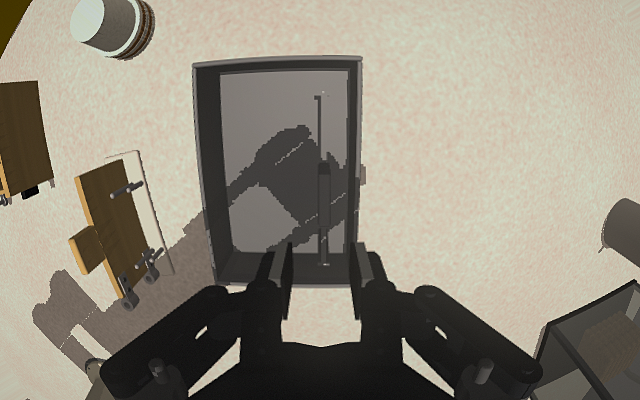

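Emit:
apply_moves(moves=[[[0.9, -5.4, -0.4, 0, 0, -0.168], [1.8, -5.2, -0.3, 0, 0, -0.168], [2.6, -4.8, 0, 0, 0, -0.168], [3.4, -4.3, 0, 0, 0, -0.168], [4, -3.7, 0, 0, 0, -0.168]]])

```text
t: 11.02
ee_pos: [584.3, -208.2, 227.5]
orientation: [0.911, 0.412, 0.0, 0.0]
force: [0.3, 0.5, 0.4]
gripper_width: 29.8
```

Emit:
apply_moves(moves=[[[4.6, -3, 0, 0, 0, -0.168], [5, -2.2, 0, 0, 0, -0.168], [5.3, -1.3, 0, 0, 0, -0.168], [5.4, -0.4, 0, 0, 0, -0.168], [5.4, 0.5, 2, 0, 0, -0.168]]])

```text
t: 11.65
ee_pos: [626.2, 61.2, 209.5]
orientation: [0.664, 0.747, 0.002, 0.002]
force: [-0.4, 0.2, 0.1]
gripper_width: 30.0
```

Emit:
apply_moves(moves=[[[0, 0, 3, 0, 0, 0], [0, 0, 1, 0, 0, 0], [0, 0, 0, 0, 0, 0], [0, 0, 0, 0, 0, 0]]])

```text
t: 12.15
ee_pos: [625.5, 58.7, 168.9]
orientation: [0.667, 0.745, 0.001, 0.001]
force: [0.5, 0.8, 0.6]
gripper_width: 30.0
```

```bash
python3 -c "
from h import *
d,st=show('wrist','w9',crop=(200,60,440,320),sc=2.3,pts=[[626.6+a*.109-b,57.9-a,138] for a in(-22,22) for b in (0,)])
rows([626.4,57.9,160],1.680)
"
```

```text
t 12.2 pos [625.6  58.8 169. ] yaw 1.682 F [-0.1  0.5 -0.2] w 30.1 n 1
[[-0.1,0.07,0.9,0.003,0.001,0.002]]
```

View pics/w9.png

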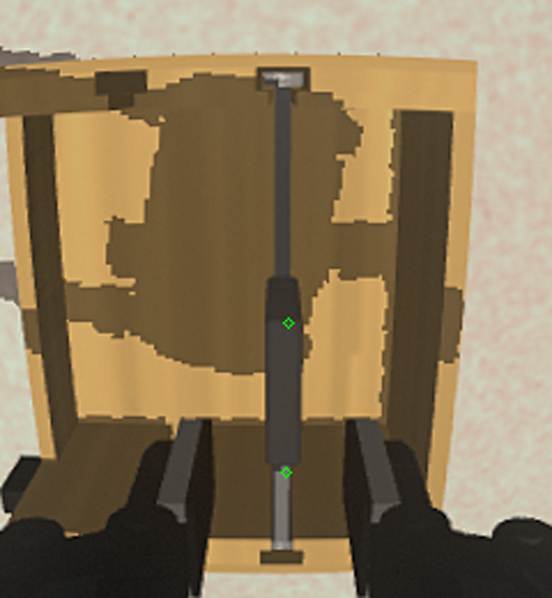

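Emit:
apply_moves(moves=[[[-0.1, 0, 3, 0.002, 0, 0], [0, 0, 2.5, 0, 0, 0], [0, 0, 1.4, 0, 0, 0], [0, 0, 0, 0, 0, 0], [0, 0, 0, 0, 0, 0]]])

```text
t: 12.82
ee_pos: [625.7, 58.4, 99.8]
orientation: [0.666, 0.746, -0.0, 0.0]
force: [1.2, -0.1, 0.1]
gripper_width: 29.6
```

```bash
python3 -c "
from h import *
d,st=show('wrist','w10',crop=(230,80,420,320),sc=2.5)
rows([625.6,57.9,100],1.680)
"
```

```text
t 12.88 pos [625.7  58.4  99.9] yaw 1.683 F [-0.9  0.4  0.7] w 29.7 n 1
[[-0.05,-0.02,-0.01,0.001,0.001,0.003]]
```

View pics/w10.png

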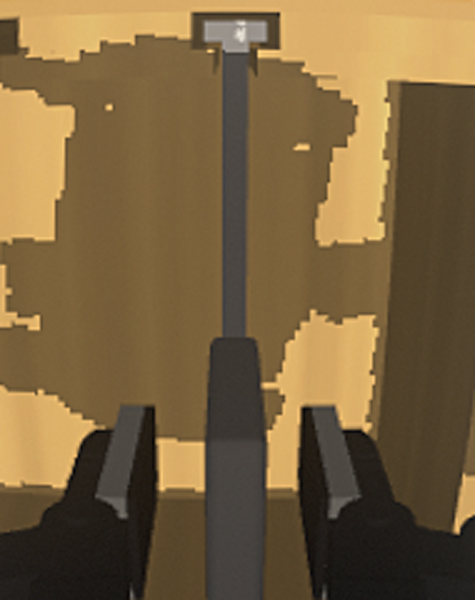

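Emit:
apply_moves(moves=[[[0, 0.08, 0, 0, 0, 0], [0, 0, 0, 0, 0, 0]]])

```text
t: 13.12
ee_pos: [625.8, 58.7, 98.9]
orientation: [0.666, 0.746, -0.0, -0.0]
force: [0.3, -0.3, 0.2]
gripper_width: 29.7
```

Emit:
apply_moves(moves=[[[0, 0, 0, 0, 0, 0], [0, 0, 0, 0, 0, 0], [0, 0, 0, 0, 0, 0], [0, 0, 0, 0, 0, 0], [0, 0, 0, 0, 0, 0]]], gripper=0)

```text
t: 13.75
ee_pos: [625.7, 58.7, 98.6]
orientation: [0.666, 0.746, -0.001, -0.0]
force: [-0.2, 0.8, 1.4]
gripper_width: 9.4
```

Emit:
apply_moves(moves=[[[0, 0, -1, 0, 0, 0], [0, 0, -1, 0, 0, 0], [0, 0, -2, 0, 0, 0], [0, 0, -2, 0, 0, 0], [0, 0, -2, 0, 0, 0]]])

```text
t: 14.38
ee_pos: [625.3, 58.7, 180.1]
orientation: [0.666, 0.746, -0.001, -0.001]
force: [0.4, -0.2, -1.6]
gripper_width: 9.6
```

Emit:
apply_moves(moves=[[[0, 0, -2, 0, 0, 0], [0, 0, -3, 0, 0, 0], [0, 0, -4, 0, 0, 0], [0, 0, -2, 0, 0, 0]]])

```text
t: 14.88
ee_pos: [626.4, 58.6, 291.8]
orientation: [0.666, 0.746, 0.0, 0.001]
force: [0.3, 0.3, -1.0]
gripper_width: 9.6
```

```bash
python3 -c "
from h import *
show('wrist','w11')
rows([540,-410,290],0)
"
```

```text
t 14.93 pos [627.2  58.6 293.8] yaw 1.683 F [ 0.9 -0.7  0.5] w 9.0 n 10
[[-4.56,-1.39,0.04,0.0,-0.0,0.168],[-4.73,-0.61,0.04,0.0,-0.0,0.168],[-4.76,0.19,0.04,0.0,-0.0,0.168],[-4.66,0.99,0.04,0.0,-0.0,0.168],[-4.43,1.75,0.04,0.0,-0.0,0.168]]
[[-4.08,2.47,0.04,0.0,-0.0,0.168],[-3.6,3.12,0.04,0.0,-0.0,0.168],[-3.03,3.68,0.04,0.0,-0.0,0.168],[-2.37,4.13,0.04,0.0,-0.0,0.168],[-1.64,4.47,0.04,0.0,-0.0,0.168]]
```

View pics/w11.png

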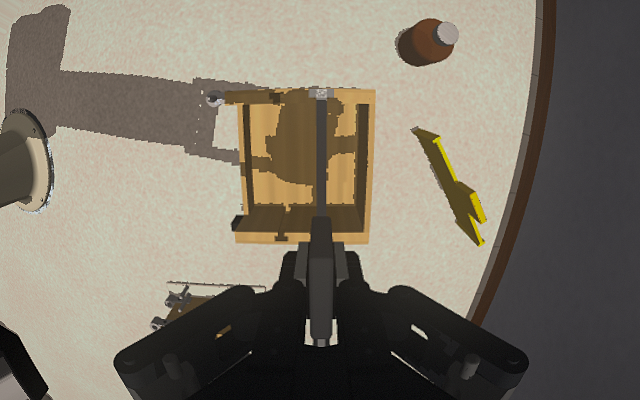

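Emit:
apply_moves(moves=[[[-4.6, -1.4, 0, 0, 0, 0.168], [-4.7, -0.6, 0, 0, 0, 0.168], [-4.8, 0.2, 0, 0, 0, 0.168], [-4.7, 1, 0, 0, 0, 0.168], [-4.4, 1.8, 0, 0, 0, 0.168]]])

```text
t: 15.55
ee_pos: [581.8, -177.7, 287.1]
orientation: [0.914, 0.407, -0.002, -0.001]
force: [0.6, 0.3, -1.4]
gripper_width: 9.3
```

Emit:
apply_moves(moves=[[[-4, 2.5, 0, 0, 0, 0.168], [-3.6, 3.1, 0, 0, 0, 0.168], [-3, 3.7, 0, 0, 0, 0.168], [-2.4, 4.1, 0, 0, 0, 0.168], [-1.6, 4.5, 0, 0, 0, 0.168]]])

```text
t: 16.18
ee_pos: [539.8, -411.3, 287.0]
orientation: [1.0, -0.001, -0.002, -0.001]
force: [1.5, 0.2, -1.0]
gripper_width: 9.1
```

Emit:
apply_moves(moves=[[[0, 0, 4, 0, 0, 0], [0, 0, 4, 0, 0, 0], [0, 0, 4, 0, 0, 0], [0, 0, 2, 0, 0, 0], [0, 0, 0, 0, 0, 0]]])

```text
t: 16.8
ee_pos: [539.5, -409.3, 146.3]
orientation: [1.0, 0.001, -0.003, -0.002]
force: [-0.8, -0.6, -0.4]
gripper_width: 9.1
```

```bash
python3 -c "
from h import *
d=snapshot('wrist')
show('wrist','w12')
rows([540,-410,98],0)
"
```

```text
t 16.9 pos [ 541.2 -411.   150.2] yaw 0.003 F [ 0.4 -0.1 -0.6] w 9.1 n 1
[[-0.11,-0.11,5.22,0.002,0.0,0.003]]
```

View pics/w12.png

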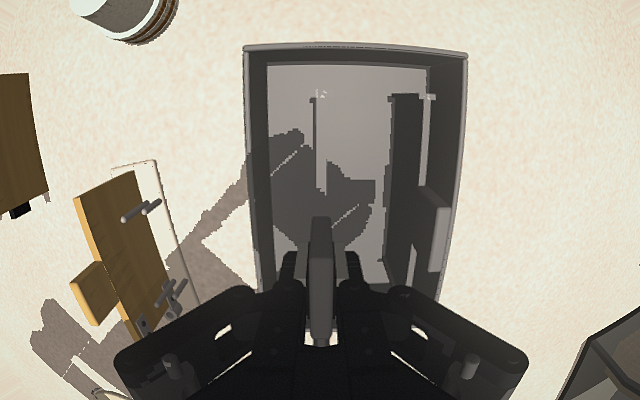

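Emit:
apply_moves(moves=[[[0, 0, 3, 0, 0, 0], [0, 0, 2, 0, 0, 0], [0, 0, 0, 0, 0, 0], [0, 0, 0, 0, 0, 0]]])

```text
t: 17.4
ee_pos: [541.0, -411.0, 100.0]
orientation: [1.0, 0.001, -0.0, 0.001]
force: [0.4, 0.3, -1.3]
gripper_width: 9.4
```

Emit:
apply_moves(moves=[[[0, 0, 0, 0, 0, 0], [0, 0, 0, 0, 0, 0], [0, 0, 0, 0, 0, 0]]], gripper=35)

```text
t: 17.77
ee_pos: [540.6, -410.6, 99.2]
orientation: [1.0, 0.001, -0.001, 0.0]
force: [-0.4, 0.8, 0.2]
gripper_width: 30.0
```

Emit:
apply_moves(moves=[[[0, 0, -3, 0, 0, 0], [0, 0, -4, 0, 0, 0], [0, 0, -5, 0, 0, 0], [0, 0, -5, 0, 0, 0]]])

```text
t: 18.27
ee_pos: [540.6, -410.2, 270.2]
orientation: [1.0, 0.001, -0.001, 0.0]
force: [1.0, -0.1, 0.3]
gripper_width: 29.4
```

```bash
python3 -c "
from h import *
import pickle
show('wrist','w13');st=get_state();d=snapshot('wrist');print(st['ee_pos'],get_state()['ee_pos'])
pickle.dump((d,st),open('w13.pkl','wb'))
show('top','t13')
"
```

```text
[ 542.73348406 -412.39592462  279.50540645] [ 543.01511699 -412.64811103  277.3724914 ]
```

View pics/w13.png

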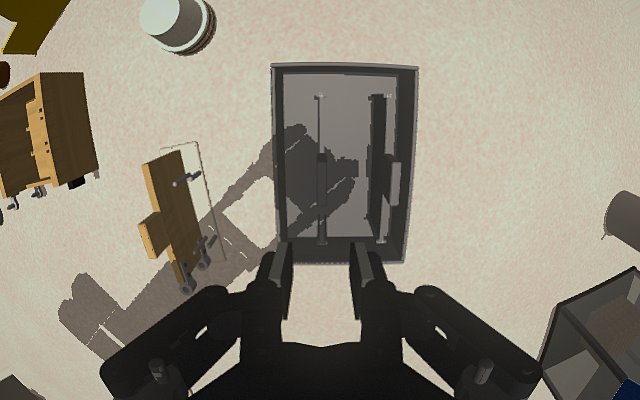

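View pics/t13.png

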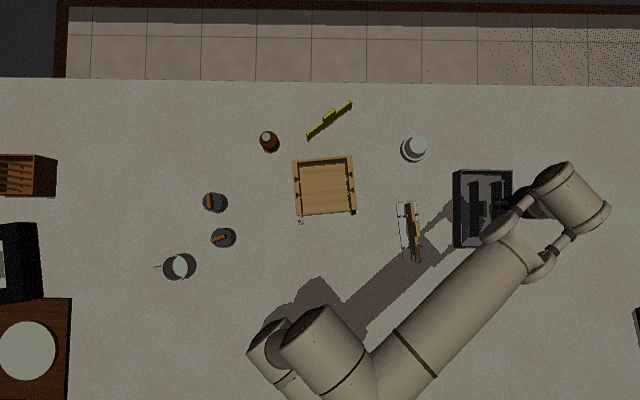

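```bash
python3 -c "
from h import *
rows([500,310,320],1.57,maxmm=56)
"
```

```text
t 18.43 pos [ 542.1 -411.7  273.5] yaw 0.003 F [-1.  -0.5 -0.7] w 30.4 n 13
[[-0.31,-5.55,-0.39,0.001,0.0,-0.121],[0.36,-5.55,-0.39,0.001,0.0,-0.121],[1.03,-5.46,-0.39,0.001,0.0,-0.121],[1.68,-5.3,-0.38,0.001,0.0,-0.121],[2.3,-5.06,-0.38,0.001,0.0,-0.121]]
[[2.89,-4.75,-0.38,0.001,0.0,-0.121],[3.44,-4.36,-0.37,0.001,0.0,-0.121],[3.94,-3.92,-0.37,0.001,0.0,-0.121],[4.39,-3.42,-0.37,0.001,0.0,-0.121],[4.77,-2.86,-0.37,0.001,0.0,-0.121]]
[[5.08,-2.27,-0.36,0.001,0.0,-0.121],[5.31,-1.64,-0.36,0.001,0.0,-0.121],[5.47,-0.99,-0.36,0.001,0.0,-0.121]]
```

Emit:
apply_moves(moves=[[[-0.3, -5.5, -0.4, 0, 0, -0.121], [0.4, -5.5, -0.4, 0, 0, -0.121], [1, -5.5, -0.4, 0, 0, -0.121], [1.7, -5.3, -0.4, 0, 0, -0.121], [2.3, -5.1, -0.4, 0, 0, -0.121]]])

```text
t: 19.05
ee_pos: [523.5, -131.0, 287.0]
orientation: [0.954, 0.301, -0.002, -0.001]
force: [0.5, -0.3, 0.3]
gripper_width: 29.7
```

Emit:
apply_moves(moves=[[[2.9, -4.7, -0.4, 0, 0, -0.121], [3.4, -4.4, -0.4, 0, 0, -0.121], [3.9, -3.9, -0.4, 0, 0, -0.121], [4.4, -3.4, -0.4, 0, 0, -0.121], [4.8, -2.9, -0.4, 0, 0, -0.121]]])

```text
t: 19.68
ee_pos: [506.2, 145.8, 307.0]
orientation: [0.821, 0.571, -0.002, -0.001]
force: [0.6, 0.6, -0.3]
gripper_width: 29.7
```

Emit:
apply_moves(moves=[[[5, -2.3, 0, 0, 0, -0.121], [5.3, -1.6, 0, 0, 0, -0.121], [5.4, -1, 0, 0, 0, -0.121], [0, 0, 0, 0, 0, 0], [0, 0, 0, 0, 0, 0]]])

```text
t: 20.3
ee_pos: [496.0, 308.6, 307.1]
orientation: [0.705, 0.709, -0.002, -0.001]
force: [0.0, -1.2, -1.1]
gripper_width: 29.7
```

```bash
python3 -c "
from h import *
import pickle
show('wrist','w14');st=get_state();d=snapshot('wrist');print(st['ee_pos'],get_state()['ee_pos'])
pickle.dump((d,st),open('w14.pkl','wb'))
show('top','t14')
for r in tip_of('jar_1','wrist'): print(r['confidence'],r['position'],atz(d,r['position'][::-1],0,st))
for r in regions_of('jar_1','wrist'): print(r['confidence'],r['extent'])
"
```

```text
[496.27307001 308.11903395 307.49445479] [496.48427759 307.86711998 307.79917492]
0.8 [114.7, 281.5] [[436.74076845 363.24303623   0.        ]]
0.63 [97.0, 359.0] [[548.29055148 389.46055282   0.        ]]
0.88 [338.6, 68.0, 389.1, 116.2]
0.66 [248.9, 93.3, 306.1, 140.9]
```

View pics/w14.png

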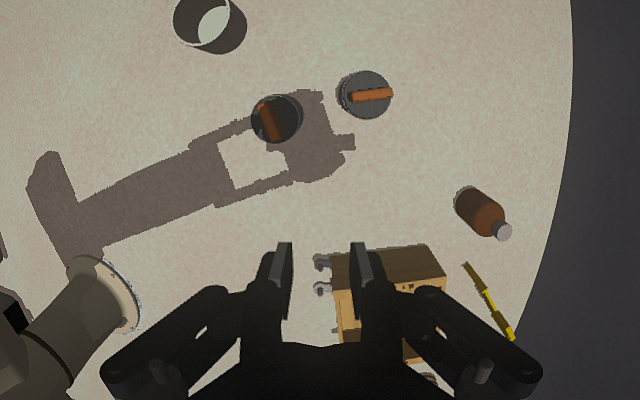

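```bash
python3 -c "
import pickle,cv2
d,st=pickle.load(open('w14.pkl','rb'))
im=d['color'][:,:,::-1][55:155,235:405];cv2.imwrite('pics/j.png',cv2.resize(im,None,fx=4.5,fy=4.5,interpolation=cv2.INTER_CUBIC))"
```

```text
(no output)
```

View pics/j.png

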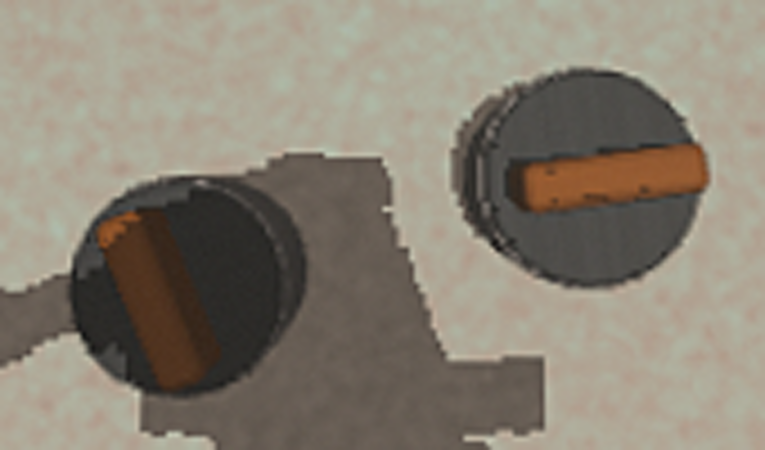

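```bash
python3 -c "
from h import *
import pickle
d,st=pickle.load(open('w14.pkl','rb'))
f=lambda a:np.array(a)/4.5+[235,55]
for l,b in (((178,287),[(118,228),(183,380)]),((595,178),[(525,190),(708,165)])):
    L=atz(d,f(l),90,st)[0];B=atz(d,f(b),128,st);v=B[1]-B[0]
    print('lid',L.round(1),'bar',B.mean(0).round(1),'len',np.linalg.norm(v).round(1),'yaw',np.arctan2(v[1],v[0]).round(3))
"
```

```text
lid [440.2 363.8  90. ] bar [439.4 362.7 128. ] len 38.9 yaw -1.189
lid [547.2 392.6  90. ] bar [546.9 392.8 128. ] len 43.2 yaw 0.175
```

```bash
python3 -c "
from h import *
rows([547,392.7,180],0.175)
"
```

```text
t 20.55 pos [496.7 308.  308.5] yaw 1.574 F [0.1 0.7 0.3] w 29.8 n 9
[[0.94,0.56,1.43,-0.0,0.0,0.155],[1.02,0.41,1.43,-0.0,0.0,0.155],[1.07,0.25,1.43,-0.0,0.0,0.155],[1.09,0.08,1.43,-0.0,0.0,0.155],[1.09,-0.09,1.43,-0.0,0.0,0.155]]
[[1.06,-0.26,1.43,-0.0,0.0,0.155],[1.01,-0.42,1.43,-0.0,0.0,0.155],[0.93,-0.57,1.43,-0.0,0.0,0.155],[0.83,-0.71,1.43,-0.0,0.0,0.155]]
```

Emit:
apply_moves(moves=[[[0.9, 0.6, 1.4, 0, 0, 0.155], [1, 0.4, 1.4, 0, 0, 0.155], [1.1, 0.2, 1.4, 0, 0, 0.155], [1.1, 0.1, 1.4, 0, 0, 0.155], [1.1, -0.1, 1.4, 0, 0, 0.155]]])

```text
t: 21.18
ee_pos: [524.7, 355.7, 238.1]
orientation: [0.922, 0.387, -0.001, -0.0]
force: [0.3, 0.7, 0.8]
gripper_width: 29.7
```

Emit:
apply_moves(moves=[[[1.1, -0.3, 1.4, 0, 0, 0.155], [1, -0.4, 1.4, 0, 0, 0.155], [0.9, -0.6, 1.4, 0, 0, 0.155], [0.8, -0.7, 1.4, 0, 0, 0.155], [0, 0, 0, 0, 0, 0]]])

```text
t: 21.8
ee_pos: [545.1, 393.4, 180.9]
orientation: [0.996, 0.091, -0.002, 0.001]
force: [-0.7, -0.3, -0.4]
gripper_width: 29.8
```

```bash
python3 -c "
from h import *
show('wrist','w15')
rows([547,392.7,97],0.175)
"
```

```text
t 21.85 pos [545.5 393.5 182. ] yaw 0.183 F [-0.4 -1.2  1.2] w 29.5 n 2
[[0.08,0.05,4.25,0.0,0.002,0.004],[0.07,0.05,4.25,0.0,0.002,0.004]]
```

View pics/w15.png

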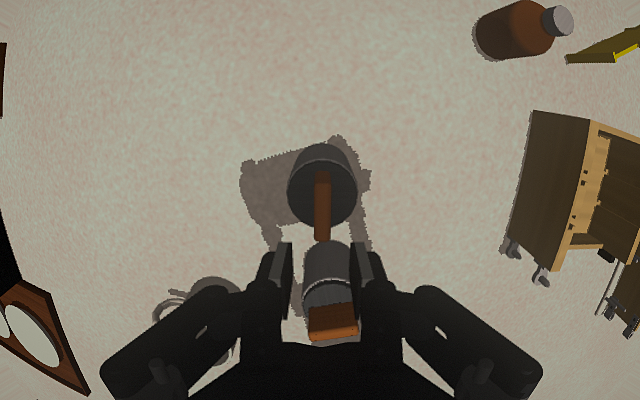

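Emit:
apply_moves(moves=[[[0.1, 0.05, 3, 0, 0, 0.004], [0.05, 0.05, 3, 0, 0, 0.002], [0, 0, 2.3, 0, 0, 0], [0, 0, 0, 0, 0, 0], [0, 0, 0, 0, 0, 0]]])

```text
t: 22.48
ee_pos: [548.1, 393.6, 101.4]
orientation: [0.996, 0.088, 0.0, -0.0]
force: [0.1, 0.1, 1.7]
gripper_width: 29.8
```

```bash
python3 -c "
from h import *
show('wrist','w16',crop=(180,80,480,400),sc=1.8)
rows([547,392.7,98],0.175)
"
```

```text
t 22.52 pos [548.3 393.8 101.7] yaw 0.175 F [-0.8  0.5  0.5] w 29.9 n 1
[[-0.14,0.08,0.37,-0.001,-0.001,0.0]]
```

View pics/w16.png

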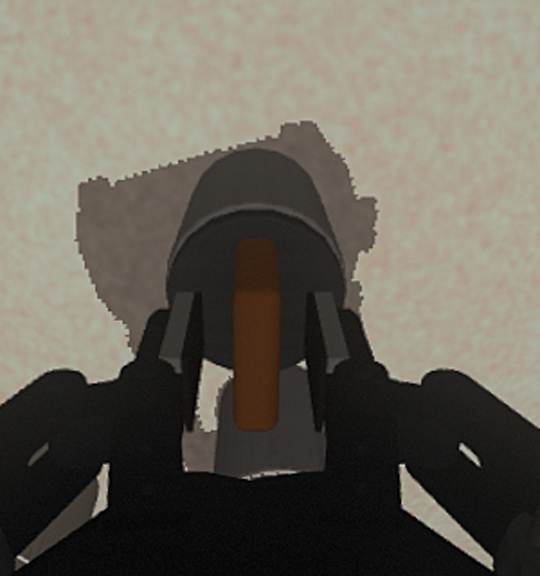

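Well centred; close and lift.

Emit:
apply_moves(moves=[[[-0.1, 0.05, 0.3, 0, 0, 0], [0, 0, 0, 0, 0, 0], [0, 0, 0, 0, 0, 0], [0, 0, 0, 0, 0, 0], [0, 0, 0, 0, 0, 0]]], gripper=0)

```text
t: 23.15
ee_pos: [547.4, 393.1, 98.2]
orientation: [0.996, 0.087, 0.001, -0.0]
force: [1.3, -1.5, 6.1]
gripper_width: 11.3
```

Emit:
apply_moves(moves=[[[0, 0, -2, 0, 0, 0], [0, 0, -4, 0, 0, 0], [0, 0, -5, 0, 0, 0], [0, 0, -5, 0, 0, 0], [0, 0, 0, 0, 0, 0]]])

```text
t: 23.78
ee_pos: [548.5, 394.1, 263.1]
orientation: [0.996, 0.087, 0.004, -0.002]
force: [0.3, 0.3, -2.4]
gripper_width: 11.3
```

```bash
python3 -c "
from h import *
c,s=np.cos(.109),np.sin(.109);g=lambda x,y:[602.5+c*x-s*y,55.3+s*x+c*y]
print(g(0,-37),g(0,37))
rows([*g(0,-37),255],0.109)
"
```

```text
[np.float64(606.525018730582), np.float64(18.519580967334484)] [np.float64(598.474981269418), np.float64(92.0804190326655)]
t 23.77 pos [548.5 394.1 263.1] yaw 0.175 F [ 0.3  0.3 -2.4] w 11.3 n 7
[[-0.12,5.43,0.1,-0.0,-0.001,0.009],[-0.07,5.43,0.1,-0.0,-0.001,0.009],[-0.02,5.43,0.1,-0.0,-0.001,0.009],[0.03,5.43,0.11,-0.0,-0.001,0.009],[0.09,5.43,0.11,-0.0,-0.001,0.009]]
[[0.14,5.43,0.11,-0.0,-0.001,0.009],[0.19,5.43,0.11,-0.0,-0.001,0.009]]
```

Emit:
apply_moves(moves=[[[-0.1, 5.4, 0.1, 0, 0, 0.009], [-0.1, 5.4, 0.1, 0, 0, 0.009], [0, 5.4, 0.1, 0, 0, 0.009], [0, 5.4, 0.1, 0, 0, 0.009], [0.1, 5.4, 0.1, 0, 0, 0.009]]])

```text
t: 24.4
ee_pos: [586.4, 124.4, 249.5]
orientation: [0.998, 0.065, -0.003, -0.0]
force: [1.2, 0.4, -2.0]
gripper_width: 10.9
```

Emit:
apply_moves(moves=[[[0.1, 5.4, 0.1, 0, 0, 0.009], [0.2, 5.4, 0.1, 0, 0, 0.009], [0, 0, 1, 0, 0, 0], [0, 0, 0, 0, 0, 0], [0, 0, 0, 0, 0, 0]]])

```text
t: 25.02
ee_pos: [603.5, 20.6, 238.8]
orientation: [0.998, 0.057, -0.002, -0.0]
force: [0.6, 1.0, -2.8]
gripper_width: 11.0
```

```bash
python3 -c "
from h import *
show('wrist','w17')
rows([606.5,18.5,106],0.109)
"
```

```text
t 25.07 pos [603.8  20.6 239.2] yaw 0.114 F [ 0.7 -0.4 -3.5] w 11.1 n 3
[[0.09,0.08,4.44,-0.0,0.001,0.002],[0.09,0.08,4.44,-0.0,0.001,0.002],[0.09,0.08,4.44,-0.0,0.001,0.002]]
```

View pics/w17.png

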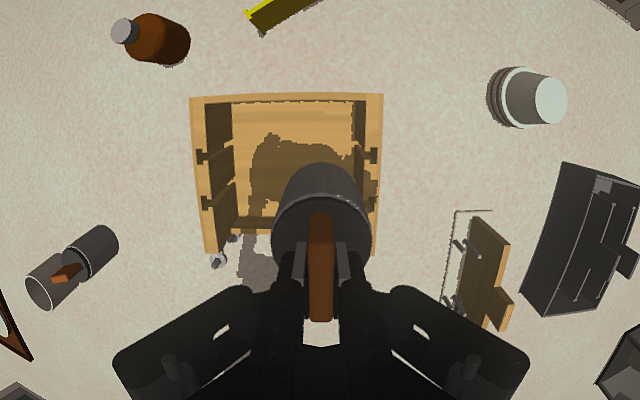

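Emit:
apply_moves(moves=[[[0.1, 0.1, 3.5, 0, 0, 0], [0.1, 0.1, 3.5, 0, 0, 0.002], [0.1, 0, 3, 0, 0, 0], [0, 0, 1.5, 0, 0, 0], [0, 0, 0, 0, 0, 0]]])

```text
t: 25.7
ee_pos: [606.4, 18.1, 123.7]
orientation: [0.998, 0.055, -0.002, -0.0]
force: [0.3, -0.3, -3.2]
gripper_width: 11.2
```

```bash
python3 -c "
from h import *
snapshot('top')
rows([606.5,18.5,106.5],0.109)
"
```

```text
t 25.75 pos [607.4  17.8 125.1] yaw 0.111 F [-0.2  0.1 -2.4] w 11.0 n 1
[[-0.08,-0.08,1.86,0.0,0.001,0.002]]
```

Emit:
apply_moves(moves=[[[-0.1, -0.1, 1.2, 0, 0, 0], [0, 0, 0.6, 0, 0, 0], [0, 0, 0, 0, 0, 0], [0, 0, 0, 0, 0, 0]]])

```text
t: 26.25
ee_pos: [605.9, 18.3, 106.3]
orientation: [0.998, 0.055, -0.001, 0.0]
force: [-1.1, 0.8, -1.5]
gripper_width: 11.1
```

Emit:
apply_moves(moves=[[[0, 0, 0.1, 0, 0, 0], [0, 0, 0, 0, 0, 0]]])

```text
t: 26.5
ee_pos: [606.2, 18.2, 106.4]
orientation: [0.998, 0.055, -0.001, 0.0]
force: [-3.0, -0.3, 5.5]
gripper_width: 11.0
```

Contact with the floor. Release.

Emit:
apply_moves(moves=[[[0, 0, 0, 0, 0, 0], [0, 0, 0, 0, 0, 0], [0, 0, 0, 0, 0, 0]]], gripper=35)

```text
t: 26.88
ee_pos: [605.9, 18.4, 105.2]
orientation: [0.998, 0.055, -0.001, 0.0]
force: [-0.4, 0.2, 0.4]
gripper_width: 30.1
```

Emit:
apply_moves(moves=[[[0, 0, -3, 0, 0, 0], [0, 0, -4, 0, 0, 0], [0, 0, -5, 0, 0, 0], [0, 0, 0, 0, 0, 0]]])

```text
t: 27.38
ee_pos: [609.2, 17.9, 231.0]
orientation: [0.998, 0.055, 0.004, 0.001]
force: [-0.2, -0.1, 0.1]
gripper_width: 30.3
```

```bash
python3 -c "
from h import *
show('wrist','w18')
rows([460,310,290],1.95)
show('side','s18')
"
```

```text
t 27.43 pos [607.5  18.2 227.8] yaw 0.11 F [-0.9 -1.4 -1.4] w 30.1 n 11
[[-1.04,-2.78,-0.57,0.0,-0.0,-0.167],[-0.56,-2.92,-0.57,0.0,-0.0,-0.167],[-0.07,-2.97,-0.57,0.0,-0.0,-0.167],[0.43,-2.94,-0.57,0.0,-0.0,-0.167],[0.91,-2.83,-0.57,0.0,-0.0,-0.167]]
[[1.37,-2.64,-0.57,0.0,-0.0,-0.167],[1.79,-2.37,-0.57,0.0,-0.0,-0.167],[2.16,-2.04,-0.57,0.0,-0.0,-0.167],[2.47,-1.66,-0.57,0.0,-0.0,-0.167],[2.71,-1.22,-0.57,0.0,-0.0,-0.167]]
[[2.88,-0.75,-0.57,0.0,-0.0,-0.167]]
```

View pics/w18.png

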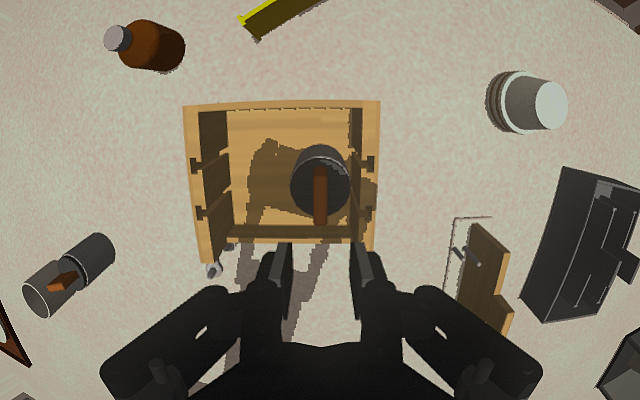

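View pics/s18.png

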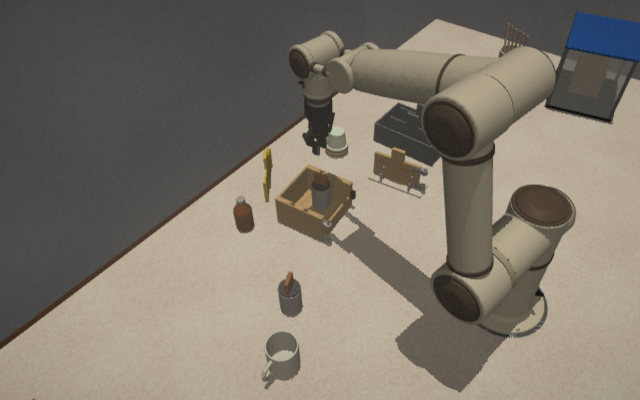

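Emit:
apply_moves(moves=[[[-1, -2.8, -0.6, 0, 0, -0.167], [-0.6, -2.9, -0.6, 0, 0, -0.167], [-0.1, -3, -0.6, 0, 0, -0.167], [0.4, -2.9, -0.6, 0, 0, -0.167], [0.9, -2.8, -0.6, 0, 0, -0.167]]])

```text
t: 28.1
ee_pos: [537.5, 151.1, 253.2]
orientation: [0.889, 0.457, -0.003, -0.001]
force: [-0.0, 0.6, 0.3]
gripper_width: 30.0
```

Emit:
apply_moves(moves=[[[1.4, -2.6, 0, 0, 0, -0.167], [1.8, -2.4, 0, 0, 0, -0.167], [2.2, -2, 0, 0, 0, -0.167], [2.5, -1.7, 0, 0, 0, -0.167], [2.7, -1.2, 0, 0, 0, -0.167]]])

```text
t: 28.72
ee_pos: [471.5, 284.4, 253.1]
orientation: [0.627, 0.779, -0.002, -0.002]
force: [-1.0, -0.8, -0.1]
gripper_width: 29.8
```

Emit:
apply_moves(moves=[[[2.9, -0.8, 0, 0, 0, -0.167], [0, 0, 0, 0, 0, 0], [0, 0, 0, 0, 0, 0]]])

```text
t: 29.1
ee_pos: [458.9, 309.9, 254.2]
orientation: [0.563, 0.826, -0.002, -0.001]
force: [0.5, 0.4, 0.2]
gripper_width: 29.8
```

```bash
python3 -c "
from h import *
import pickle
st=get_state();d=snapshot('wrist');print(st['ee_pos'],get_state()['ee_pos'])
pickle.dump((d,st),open('w19.pkl','wb'))
cv2.imwrite('pics/w19.png',cv2.resize(d['color'][60:280,220:420,::-1],None,fx=2.7,fy=2.7,interpolation=cv2.INTER_CUBIC))
"
```

```text
[458.92279847 309.88971743 254.22208881] [459.2048067  309.74359054 254.54592741]
```

View pics/w19.png

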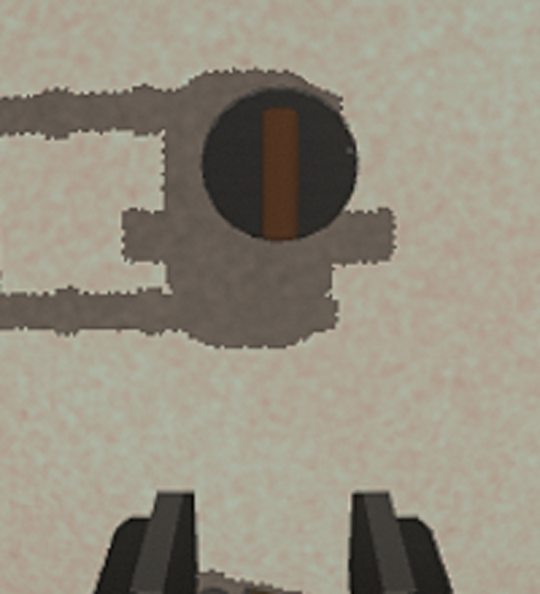

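```bash
python3 -c "
from h import *
import pickle
d,st=pickle.load(open('w19.pkl','rb'))
f=lambda a:np.array(a)/2.7+[220,60]
L=atz(d,f((280,164)),90,st)[0];B=atz(d,f([(280,239),(280.5,110)]),128,st);v=B[1]-B[0]
print('lid',L.round(1),'bar',B.mean(0).round(1),'len',np.linalg.norm(v).round(1),'yaw',np.arctan2(v[1],v[0]).round(3))
rows([*((L+B.mean(0))/2)[:2],100],np.arctan2(v[1],v[0]))
"
```

```text
lid [438.7 364.1  90. ] bar [438.8 363.5 128. ] len 41.9 yaw 1.942
t 29.15 pos [459.2 309.7 254.5] yaw 1.945 F [0.8 0.5 0.1] w 29.7 n 4
[[1.44,0.03,3.86,-0.001,-0.0,0.001],[1.44,0.03,3.86,-0.001,-0.0,0.001],[1.44,0.02,3.86,-0.001,-0.0,0.001],[1.44,0.02,3.86,-0.001,-0.0,0.001]]
```

Emit:
apply_moves(moves=[[[2.9, 0.05, 3, 0, 0, 0], [2.9, 0.05, 2, 0, 0, 0], [0, 0, 4, 0, 0, 0], [0, 0, 2.5, 0, 0, 0], [0, 0, 0, 0, 0, 0]]])

```text
t: 29.78
ee_pos: [437.4, 363.2, 138.0]
orientation: [0.563, 0.826, -0.003, -0.002]
force: [0.2, 0.1, 0.4]
gripper_width: 30.0
```

```bash
python3 -c "
from h import *
d=snapshot('top');rows([438.7,363.7,98],1.942)
show('wrist','w20',crop=(180,80,480,400),sc=1.8)
"
```

```text
t 29.82 pos [438.6 364.  140. ] yaw 1.945 F [0.5 0.1 1.2] w 30.1 n 1
[[-0.03,0.01,4.2,-0.004,-0.0,0.003]]
```

View pics/w20.png

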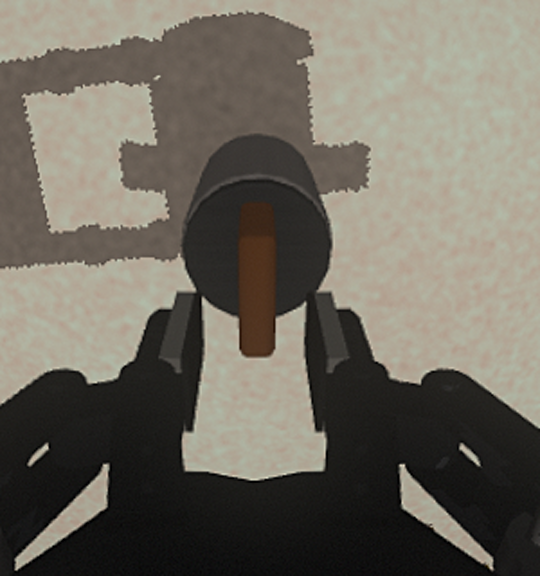

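Emit:
apply_moves(moves=[[[0, 0, 2.5, 0, 0, 0], [0, 0, 1.8, 0, 0, 0], [0, 0, 0, 0, 0, 0], [0, 0, 0, 0, 0, 0]]])

```text
t: 30.38
ee_pos: [439.1, 365.2, 98.6]
orientation: [0.563, 0.827, 0.0, -0.0]
force: [-0.9, -0.3, 0.1]
gripper_width: 29.8
```

Emit:
apply_moves(moves=[[[0, 0, 0, 0, 0, 0], [0, 0, 0, 0, 0, 0], [0, 0, 0, 0, 0, 0], [0, 0, 0, 0, 0, 0], [0, 0, 0, 0, 0, 0]]], gripper=0)

```text
t: 31.0
ee_pos: [439.2, 365.4, 98.9]
orientation: [0.562, 0.827, 0.0, -0.0]
force: [-0.7, -0.2, 5.8]
gripper_width: 11.1
```

Emit:
apply_moves(moves=[[[0, 0, -2, 0, 0, 0], [0, 0, -4, 0, 0, 0], [0, 0, -5, 0, 0, 0], [0, 0, -5, 0, 0, 0], [0, 0, 0, 0, 0, 0]]])

```text
t: 31.62
ee_pos: [440.8, 366.1, 262.1]
orientation: [0.562, 0.827, 0.003, 0.001]
force: [0.2, -0.3, -4.2]
gripper_width: 11.3
```

```bash
python3 -c "
from h import *
rows([598.5,92.1,250],1.68)
"
```

```text
t 31.62 pos [440.8 366.1 262.1] yaw 1.947 F [ 0.2 -0.3 -4.2] w 11.3 n 6
[[-5.21,0.77,0.2,0.001,-0.0,0.044],[-5.17,1.0,0.2,0.001,-0.0,0.044],[-5.12,1.23,0.2,0.001,-0.0,0.044],[-5.06,1.45,0.2,0.001,-0.0,0.044],[-4.99,1.68,0.2,0.001,-0.0,0.044]]
[[-4.91,1.9,0.2,0.001,-0.0,0.044]]
```

Emit:
apply_moves(moves=[[[-5.2, 0.8, 0.2, 0, 0, 0.044], [-5.2, 1, 0.2, 0, 0, 0.044], [-5.1, 1.2, 0.2, 0, 0, 0.044], [-5.1, 1.5, 0.2, 0, 0, 0.044], [-5, 1.7, 0.2, 0, 0, 0.044]]])

```text
t: 32.25
ee_pos: [570.4, 135.0, 244.3]
orientation: [0.65, 0.76, -0.002, -0.002]
force: [0.7, -0.0, -2.8]
gripper_width: 11.4
```

Emit:
apply_moves(moves=[[[-4.9, 1.9, 0.2, 0, 0, 0.044], [0, 0, 0, 0, 0, 0], [0, 0, 3, 0, 0, 0], [0, 0, 0, 0, 0, 0], [0, 0, 0, 0, 0, 0]]])

```text
t: 32.88
ee_pos: [597.0, 91.8, 215.1]
orientation: [0.666, 0.746, -0.001, -0.001]
force: [-0.4, 0.2, -2.2]
gripper_width: 10.9
```

```bash
python3 -c "
from h import *
show('wrist','w21')
rows([598.5,92.1,107],1.68)
"
```

```text
t 32.92 pos [597.6  91.7 216. ] yaw 1.684 F [ 0.5  0.5 -2.9] w 11.0 n 2
[[0.01,0.06,5.45,-0.001,0.0,0.002],[0.01,0.05,5.45,-0.001,0.0,0.002]]
```

View pics/w21.png

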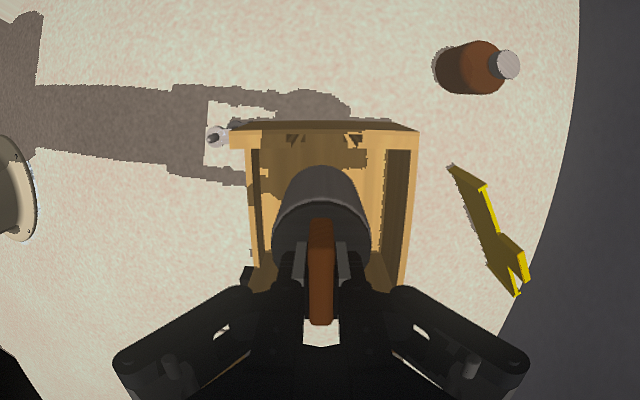

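Emit:
apply_moves(moves=[[[0, 0.05, 3, 0, 0, 0], [0, 0, 3, 0, 0, 0], [0, 0, 2.5, 0, 0, 0], [0, 0, 1.5, 0, 0, 0], [0, 0, 0, 0, 0, 0]]])

```text
t: 33.55
ee_pos: [597.4, 91.4, 115.0]
orientation: [0.666, 0.746, -0.001, -0.001]
force: [-1.8, 0.3, -3.6]
gripper_width: 10.9
```

Emit:
apply_moves(moves=[[[0, 0, 0.5, 0, 0, 0], [0, 0, 0, 0, 0, 0], [0, 0, 0, 0, 0, 0]]])

```text
t: 33.92
ee_pos: [598.2, 91.2, 111.0]
orientation: [0.666, 0.746, -0.0, -0.0]
force: [-0.4, 0.2, -2.4]
gripper_width: 11.1
```

Emit:
apply_moves(moves=[[[0, 0, 0.4, 0, 0, 0], [0, 0, 0, 0, 0, 0], [0, 0, 0, 0, 0, 0]]])

```text
t: 34.3
ee_pos: [598.5, 91.3, 107.0]
orientation: [0.666, 0.746, -0.0, -0.0]
force: [1.1, 1.2, 0.1]
gripper_width: 11.2
```

Emit:
apply_moves(moves=[[[0, 0, 0, 0, 0, 0], [0, 0, 0, 0, 0, 0], [0, 0, 0, 0, 0, 0]]], gripper=35)

```text
t: 34.67
ee_pos: [597.7, 91.2, 106.3]
orientation: [0.666, 0.746, -0.001, -0.001]
force: [-0.6, -0.2, -0.2]
gripper_width: 30.0
```

Emit:
apply_moves(moves=[[[0, 0, -3, 0, 0, 0], [0, 0, -4, 0, 0, 0], [0, 0, -5, 0, 0, 0], [0, 0, -5, 0, 0, 0], [0, 0, 0, 0, 0, 0]]])

```text
t: 35.3
ee_pos: [600.7, 91.1, 282.2]
orientation: [0.666, 0.746, 0.002, 0.003]
force: [1.3, 0.2, 0.2]
gripper_width: 29.5
```

```bash
python3 -c "
from h import *
import pickle
show('wrist','w22')
show('top','t22')
st=get_state();d=snapshot('wrist');print(st['ee_pos'],get_state()['ee_pos'])
pickle.dump((d,st),open('w22.pkl','wb'))
"
```

```text
[598.15021801  91.19790125 276.43384852] [597.47958763  91.22173178 274.97764739]
```

View pics/w22.png

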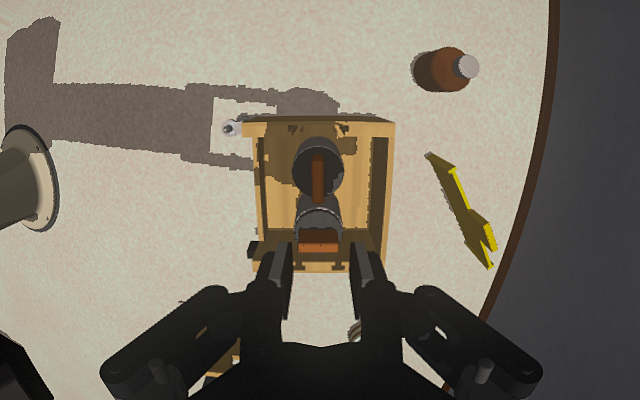

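View pics/t22.png

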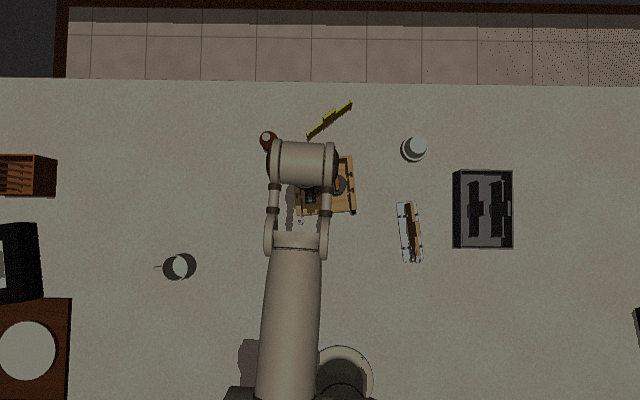

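```bash
python3 -c "
from h import *
rows([503,48,200],1.68)
"
```

```text
t 35.45 pos [597.5  91.2 275. ] yaw 1.683 F [-0.8 -0.1 -1. ] w 29.6 n 3
[[-1.08,-3.28,2.51,-0.001,-0.0,0.001],[-1.08,-3.28,2.51,-0.001,-0.0,0.001],[-1.09,-3.29,2.5,-0.001,-0.0,0.001]]
```

Emit:
apply_moves(moves=[[[-1.1, -3.3, 2, 0, 0, 0], [-1.1, -3.3, 2.5, 0, 0, 0], [-1.1, -3.3, 3, 0, 0, 0], [0, 0, 0, 0, 0, 0], [0, 0, 0, 0, 0, 0]]])

```text
t: 36.08
ee_pos: [503.4, 47.4, 201.2]
orientation: [0.667, 0.745, -0.001, -0.001]
force: [1.1, 0.8, 0.1]
gripper_width: 29.9
```

Emit:
apply_moves(moves=[[[0, 0, 0, 0, 0, 0], [0, 0, 0, 0, 0, 0]]])

```text
t: 36.33
ee_pos: [504.4, 47.5, 202.5]
orientation: [0.666, 0.746, -0.0, 0.0]
force: [-0.1, 0.0, -0.9]
gripper_width: 30.0
```

```bash
python3 -c "
from h import *
import pickle
st=get_state();d=snapshot('wrist');print(st['ee_pos'],get_state()['ee_pos'],get_state()['t'])
pickle.dump((d,st),open('w23.pkl','wb'))
cv2.imwrite('pics/w23.png',cv2.resize(d['color'][40:240,220:480,::-1],None,fx=3,fy=3,interpolation=cv2.INTER_CUBIC))
for q in('pintle_top','pintle_low','gate_stop'): print(q,[(r['confidence'],r['position']) for r in tip_of(q,'wrist')])
c,s=np.cos(.109),np.sin(.109);g=lambda x,y,z:[602.7+c*x-s*y,55.3+s*x+c*y,z]
print(proj(d,[g(-100,84,102),g(-100,84,84),g(-100,84,18),g(-95,-83,55),g(-82,91,100),g(-82,-91,100),g(82,91,100)],st))
"
```

```text
[504.43368966  47.46442252 202.48596561] [504.22360692  47.46425604 202.32938754] 36.375
pintle_top [(0.73, [97.3, 321.4])]
pintle_low []
gate_stop [(0.81, [256.4, 322.3]), (0.35, [370.5, 209.8])]
[[321.00564771  96.94736097]
 [321.00063488  96.92960139]
 [320.98697654  96.88121347]
 [325.14154281 258.70196578]
 [344.20757415  88.36717948]
 [339.16724596 288.93102206]
 [522.3959698  104.05841555]]
```

View pics/w23.png

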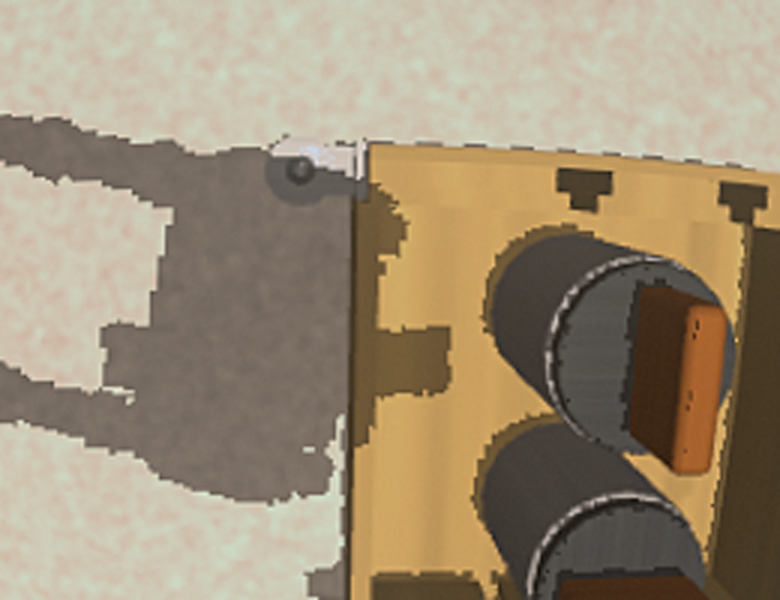

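```bash
python3 -c "
from h import *
d=snapshot('top')
f=lambda a:np.array(a)/5+[390,150]
B=atz(d,f([(70,555),(37,265)]),8);v=B[1]-B[0];print(B,np.arctan2(v[1],v[0]),np.linalg.norm(v))
B=atz(d,f([(165,555),(127,255)]),8);v=B[1]-B[0];print(B,np.arctan2(v[1],v[0]))
rows([460,-215,300],np.pi+.12)
"
```

```text
[[ 373.93159177 -199.62387055    8.        ]
 [ 557.0669092  -177.41335938    8.        ]] 0.1206898098611904 184.4772378866236
[[ 374.96211911 -259.59544724    8.        ]
 [ 564.39693194 -234.63914339    8.        ]] 0.13098654310903965
t 36.58 pos [503.5  47.4 201.7] yaw 1.683 F [-0.7 -0.4  0.2] w 29.9 n 10
[[-2.56,-0.73,-0.98,-0.0,-0.0,-0.158],[-2.41,-1.12,-0.98,-0.0,-0.0,-0.158],[-2.21,-1.49,-0.98,-0.0,-0.0,-0.158],[-1.95,-1.81,-0.98,-0.0,-0.0,-0.158],[-1.64,-2.1,-0.98,-0.0,-0.0,-0.158]]
[[-1.29,-2.33,-0.98,-0.0,-0.0,-0.158],[-0.9,-2.5,-0.98,-0.0,-0.0,-0.158],[-0.5,-2.61,-0.98,-0.0,-0.0,-0.158],[-0.08,-2.66,-0.98,-0.0,-0.0,-0.158],[0.34,-2.64,-0.98,-0.0,-0.0,-0.158]]
```

Emit:
apply_moves(moves=[[[-2.6, -0.7, -1, 0, 0, -0.158], [-2.4, -1.1, -1, 0, 0, -0.158], [-2.2, -1.5, -1, 0, 0, -0.158], [-2, -1.8, -1, 0, 0, -0.158], [-1.6, -2.1, -1, 0, 0, -0.158]]])

```text
t: 37.2
ee_pos: [481.9, -85.0, 252.0]
orientation: [0.326, 0.945, -0.0, -0.001]
force: [0.2, -0.6, 0.4]
gripper_width: 29.9
```

Emit:
apply_moves(moves=[[[-1.3, -2.3, -1, 0, 0, -0.158], [-0.9, -2.5, -1, 0, 0, -0.158], [-0.5, -2.6, -1, 0, 0, -0.158], [-0.1, -2.7, -1, 0, 0, -0.158], [0.3, -2.6, -1, 0, 0, -0.158]]])

```text
t: 37.83
ee_pos: [461.1, -216.0, 302.1]
orientation: [-0.063, 0.998, -0.0, -0.001]
force: [-0.1, 0.2, 0.6]
gripper_width: 30.1
```

Emit:
apply_moves(moves=[[[0, 0, 0, 0, 0, 0], [0, 0, 0, 0, 0, 0], [0, 0, 0, 0, 0, 0]]])

```text
t: 38.2
ee_pos: [461.3, -214.1, 301.2]
orientation: [-0.061, 0.998, 0.0, -0.001]
force: [-0.2, -0.3, 0.2]
gripper_width: 29.6
```

```bash
python3 -c "
from h import *
import pickle
st=get_state();d=snapshot('wrist');print(st['ee_pos'],get_state()['ee_pos'],yaw(st))
pickle.dump((d,st),open('w24.pkl','wb'))
cv2.imwrite('pics/w24.png',cv2.resize(d['color'][40:300,220:440,::-1],None,fx=2.3,fy=2.3,interpolation=cv2.INTER_CUBIC))
"
```

```text
[ 461.25011718 -214.11585389  301.16413681] [ 461.25942354 -214.19635124  301.24432989] -3.020409640856792
```

View pics/w24.png

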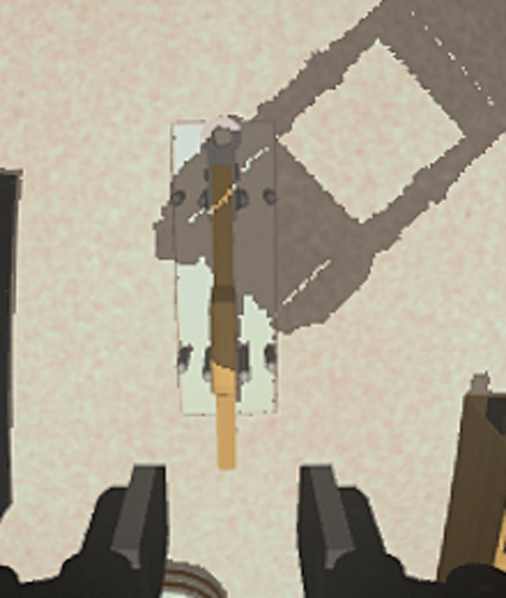

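```bash
python3 -c "
from h import *
import pickle
d,st=pickle.load(open('w24.pkl','rb'))
f=lambda a:np.array(a)/2.3+[220,40]
S=atz(d,f((222,135)),96,st)[0];E=atz(d,f((228,468)),100,st)[0];T=atz(d,f([(223.5,303),(224.5,395)]),140,st)
T2=atz(d,f([(223,285)]),100,st)
print(S,E,T,T2);v=E-S;yw=np.arctan2(v[1],v[0]);print(yw,np.linalg.norm(v[:2]),'expect 174')
u=np.array([np.cos(yw),np.sin(yw)]);print('origin from S',S[:2]+94*u,'from E',E[:2]-80*u,'tab',T.mean(0))
"
```

```text
[ 381.4999381  -228.03881772   96.        ] [ 553.72085557 -204.4536448   100.        ] [[ 453.80405777 -218.21655726  140.        ]
 [ 496.61313959 -212.71180521  140.        ]] [[ 454.45443708 -218.81361032  100.        ]]
0.13610058230980443 173.8283774190892 expect 174
origin from S [ 474.63068281 -215.28482273] from E [ 474.4606473  -215.30810862] tab [ 475.20859868 -215.46418123  140.        ]
```

```bash
python3 -c "
from h import *
rows([474.6,-215.3,165],-3.0055)
"
```

```text
t 38.25 pos [ 461.3 -214.2  301.2] yaw -3.02 F [ 0.8  0.1 -0.1] w 30.0 n 3
[[-0.45,-0.09,4.54,0.0,-0.001,-0.005],[-0.44,-0.09,4.54,0.0,-0.001,-0.005],[-0.44,-0.1,4.54,0.0,-0.001,-0.005]]
```

Emit:
apply_moves(moves=[[[-0.45, -0.1, 4.5, 0, 0, -0.005], [-0.45, -0.1, 4.5, 0, 0, -0.005], [-0.4, -0.1, 4.5, 0, 0, -0.005], [0, 0, 0, 0, 0, 0], [0, 0, 0, 0, 0, 0]]])

```text
t: 38.88
ee_pos: [475.1, -216.8, 168.5]
orientation: [-0.068, 0.998, -0.001, -0.0]
force: [0.4, -0.4, 0.8]
gripper_width: 29.6
```

```bash
python3 -c "
from h import *
snapshot('top');st=get_state();d=snapshot('wrist');st2=get_state();print(st['ee_pos'],st2['ee_pos'])
cv2.imwrite('pics/w25.png',cv2.resize(d['color'][60:330,210:430,::-1],None,fx=2.2,fy=2.2,interpolation=cv2.INTER_CUBIC))
rows([474.6,-215.3,106],-3.0055)
"
```

```text
[ 475.47348427 -217.26191611  169.21213518] [ 475.56187276 -217.39405159  169.35994656]
t 38.98 pos [ 475.6 -217.4  169.4] yaw -3.005 F [-0.  -0.5  0.4] w 29.7 n 2
[[0.04,0.12,3.17,-0.002,0.001,0.0],[0.04,0.12,3.17,-0.002,0.001,0.0]]
```

View pics/w25.png

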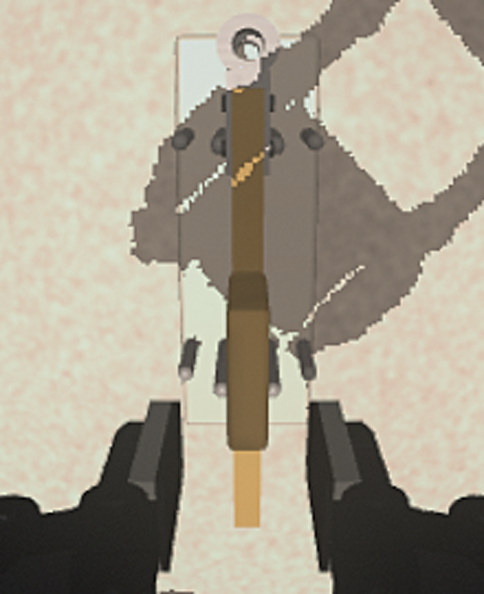

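Emit:
apply_moves(moves=[[[0.05, 0.1, 2.5, 0, 0, 0], [0.05, 0.1, 2.5, 0, 0, 0], [0, 0, 1.3, 0, 0, 0], [0, 0, 0, 0, 0, 0], [0, 0, 0, 0, 0, 0]]])

```text
t: 39.6
ee_pos: [473.7, -215.4, 105.1]
orientation: [-0.068, 0.998, -0.001, -0.0]
force: [0.5, -0.2, 0.3]
gripper_width: 29.7
```

```bash
python3 -c "
from h import *
snapshot('top');st=get_state();d=snapshot('wrist');st2=get_state();print(st['ee_pos'],st2['ee_pos'])
cv2.imwrite('pics/w26.png',cv2.resize(d['color'][30:330,210:430,::-1],None,fx=2,fy=2,interpolation=cv2.INTER_CUBIC))
rows([474.6,-215.3,106],-3.0055)
"
```

```text
[ 473.7475626  -215.39322521  105.12226072] [ 473.66271383 -215.31025742  104.97931369]
t 39.7 pos [ 473.7 -215.3  105. ] yaw -3.005 F [ 0.3 -1.1  0.5] w 29.8 n 1
[[-0.09,-0.01,-0.1,-0.002,-0.0,0.0]]
```

View pics/w26.png

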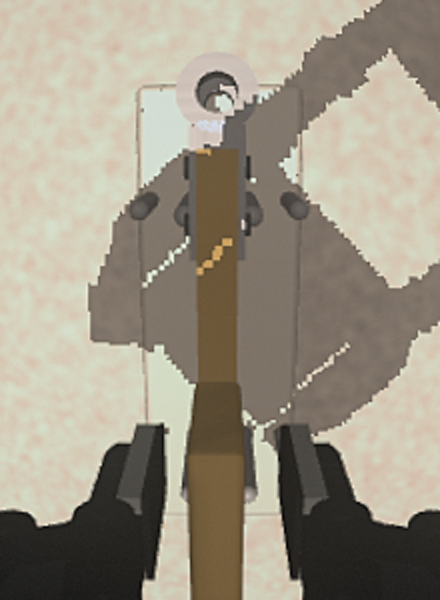

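Emit:
apply_moves(moves=[[[-0.05, -0.12, 0, 0, 0, 0], [0, 0, 0, 0, 0, 0]]])

```text
t: 39.95
ee_pos: [473.7, -216.0, 104.0]
orientation: [-0.068, 0.998, -0.0, -0.001]
force: [0.2, -1.2, 0.3]
gripper_width: 29.7
```

Emit:
apply_moves(moves=[[[0, 0, 0, 0, 0, 0], [0, 0, 0, 0, 0, 0], [0, 0, 0, 0, 0, 0], [0, 0, 0, 0, 0, 0], [0, 0, 0, 0, 0, 0]]], gripper=0)

```text
t: 40.58
ee_pos: [473.8, -216.0, 103.9]
orientation: [-0.068, 0.998, -0.0, -0.001]
force: [0.5, -0.5, 1.7]
gripper_width: 11.4
```

Emit:
apply_moves(moves=[[[0, 0, -1, 0, 0, 0], [0, 0, -2, 0, 0, 0], [0, 0, -3, 0, 0, 0], [0, 0, -3, 0, 0, 0], [0, 0, 0, 0, 0, 0]]])

```text
t: 41.2
ee_pos: [474.9, -216.6, 196.1]
orientation: [-0.068, 0.998, -0.002, 0.001]
force: [-0.1, -0.5, -2.6]
gripper_width: 11.5
```

```bash
python3 -c "
from h import *
snapshot('top');snapshot('top');st=get_state();d=snapshot('wrist');st2=get_state();print(st['ee_pos'],st2['ee_pos'],yaw(st),st['orientation'],st['force'],st['moment'])
import pickle;pickle.dump((d,st),open('w27.pkl','wb'))
cv2.imwrite('pics/w27.png',cv2.resize(d['color'][30:330,210:430,::-1],None,fx=2,fy=2,interpolation=cv2.INTER_CUBIC))
"
```

```text
[ 473.12271789 -215.30195305  192.61437962] [ 472.74575204 -215.0146353   191.90709215] -3.0054133152192186 [-6.80359658e-02  9.97681457e-01  5.45570277e-04 -1.58769708e-03] [-0.29040598  0.91902812 -3.68530211] [-0.00758421 -0.05116888  0.02800378]
```

View pics/w27.png

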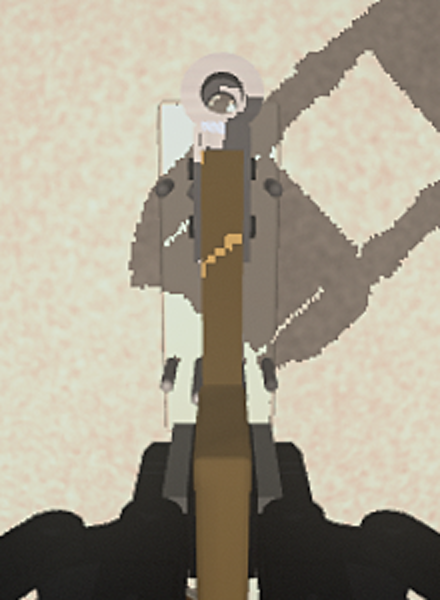

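```bash
python3 -c "
from h import *
import pickle
d,st=pickle.load(open('w27.pkl','rb'))
M=np.array(d['mount'])
x,y=(np.array([321.25,76.5])-[d['cx'],d['cy']])/d['fx'];r=np.hypot(x,y)
v=M[:3,:3]@np.array([x*np.sinc(r/np.pi),y*np.sinc(r/np.pi),np.cos(r)])
o=M[:3,3];k=(7.9-o[2])/v[2];print('socket in tool',o+k*v)
"
```

```text
socket in tool [92.12067857  0.62959491  7.9       ]
```

```bash
python3 -c "
from h import *
rows([402,28,240],1.38)
"
```

```text
t 41.35 pos [ 472.7 -215.   191.9] yaw -3.005 F [-0.9  0.2 -2.7] w 11.3 n 12
[[0.31,2.09,-0.39,-0.0,-0.0,0.158],[0.64,2.01,-0.39,-0.0,-0.0,0.158],[0.94,1.89,-0.39,-0.0,-0.0,0.158],[1.23,1.72,-0.39,-0.0,-0.0,0.158],[1.48,1.5,-0.39,-0.0,-0.0,0.158]]
[[1.7,1.25,-0.4,-0.0,-0.0,0.158],[1.88,0.96,-0.4,-0.0,-0.0,0.158],[2.01,0.66,-0.4,-0.0,-0.0,0.158],[2.08,0.33,-0.4,-0.0,-0.0,0.158],[2.11,0.0,-0.4,-0.0,-0.0,0.158]]
[[2.08,-0.33,-0.4,-0.0,-0.0,0.158],[2.0,-0.66,-0.4,-0.0,-0.0,0.158]]
```

Emit:
apply_moves(moves=[[[0, 0, -3, 0, 0, 0], [0.3, 2.1, -1.5, 0, 0, 0.158], [0.6, 2, -0.4, 0, 0, 0.158], [0.9, 1.9, 0, 0, 0, 0.158], [1.2, 1.7, 0, 0, 0, 0.158]]])

```text
t: 41.98
ee_pos: [450.1, -133.7, 240.7]
orientation: [0.248, 0.969, 0.0, -0.003]
force: [1.1, -0.3, -2.1]
gripper_width: 11.0
```

Emit:
apply_moves(moves=[[[1.5, 1.5, 0, 0, 0, 0.158], [1.7, 1.2, 0, 0, 0, 0.158], [1.9, 1, 0, 0, 0, 0.158], [2, 0.7, 0, 0, 0, 0.158], [2.1, 0.3, 0, 0, 0, 0.158]]])

```text
t: 42.6
ee_pos: [420.1, -32.3, 240.7]
orientation: [0.602, 0.799, -0.001, -0.003]
force: [0.2, 0.4, -2.7]
gripper_width: 11.1
```

Emit:
apply_moves(moves=[[[2.1, 0, 0, 0, 0, 0.158], [2.1, -0.3, 0, 0, 0, 0.158], [2, -0.7, 0, 0, 0, 0.158], [0, 0, 0, 0, 0, 0], [0, 0, 0, 0, 0, 0]]])

```text
t: 43.22
ee_pos: [403.1, 27.1, 241.8]
orientation: [0.77, 0.638, -0.001, -0.001]
force: [0.5, -0.3, -1.9]
gripper_width: 11.4
```

```bash
python3 -c "
from h import *
rows([402,28,140],1.38)
show('wrist','w28');show('side','s28')
rows([402,28,140],1.38)
"
```

```text
t 43.23 pos [403.1  27.1 241.8] yaw 1.384 F [ 0.5 -0.3 -1.9] w 11.4 n 2
[[0.04,-0.05,5.09,-0.002,0.0,0.002],[0.03,-0.05,5.09,-0.002,0.0,0.002]]
t 43.33 pos [403.4  26.9 242.3] yaw 1.382 F [-0.5  0.5 -2.8] w 11.4 n 2
[[0.04,-0.06,5.11,-0.001,0.0,0.001],[0.04,-0.07,5.11,-0.001,0.0,0.001]]
```

View pics/w28.png

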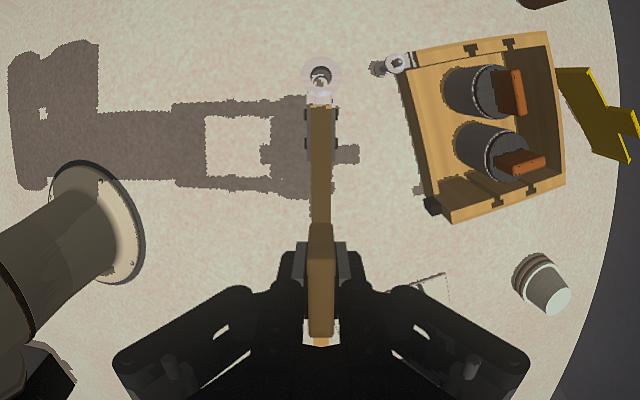

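View pics/s28.png

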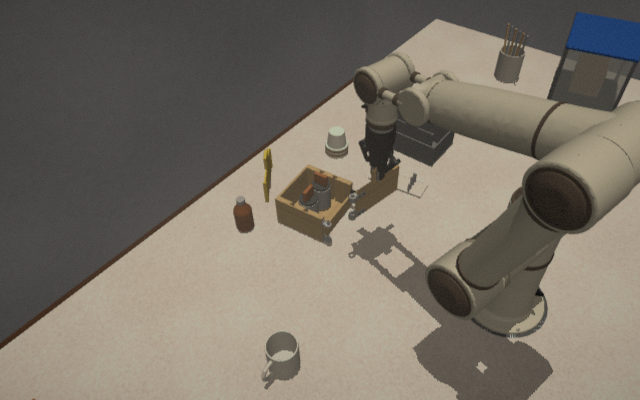

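Emit:
apply_moves(moves=[[[0, 0, 4, 0, 0, 0], [0, -0.1, 4, 0, 0, 0], [0, 0, 2.2, 0, 0, 0], [0, 0, 0, 0, 0, 0], [0, 0, 0, 0, 0, 0]]])

```text
t: 43.95
ee_pos: [403.2, 27.1, 141.9]
orientation: [0.771, 0.637, -0.0, 0.0]
force: [1.0, -0.7, -3.3]
gripper_width: 11.5
```

Emit:
apply_moves(moves=[[[0, 0, 0, 0, 0, 0], [0, 0, 0, 0, 0, 0]]])

```text
t: 44.2
ee_pos: [402.9, 27.4, 141.7]
orientation: [0.771, 0.637, -0.0, 0.0]
force: [0.2, 0.1, -2.7]
gripper_width: 11.3
```

```bash
python3 -c "
from h import *
st=get_state();d=snapshot('wrist');st2=get_state();print(st['ee_pos'],st2['ee_pos'],yaw(st))
import pickle;pickle.dump((d,st),open('w29.pkl','wb'))
cv2.imwrite('pics/w29.png',cv2.resize(d['color'][0:160,250:480,::-1],None,fx=3.4,fy=3.4,interpolation=cv2.INTER_CUBIC))
"
```

```text
[402.94900058  27.44452498 141.6968442 ] [402.76967912  27.49356718 141.45935788] 1.381908376800345
```

View pics/w29.png

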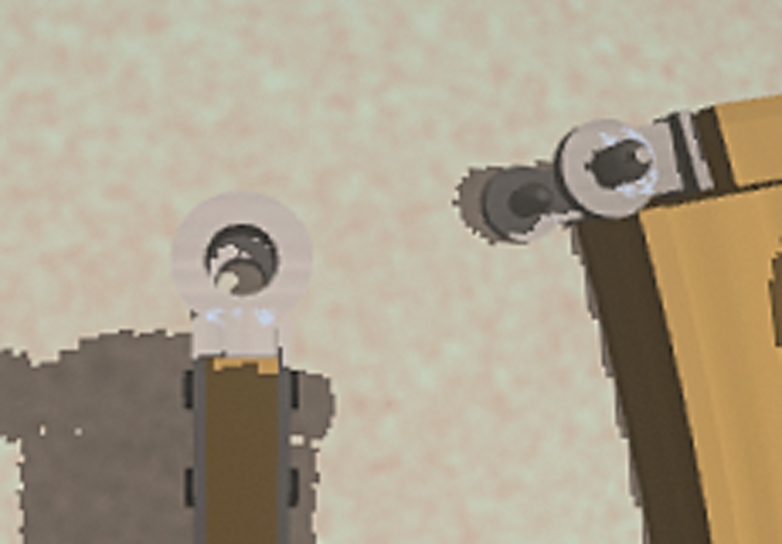

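```bash
python3 -c "
from h import *
import pickle
d,st=pickle.load(open('w29.pkl','rb'))
f=lambda a:np.array(a)/3.4+[250,0]
print('tip',atz(d,f((641,155)),102,st),'disc',atz(d,f((605,168)),84,st))
z=st['ee_pos'][2]-7.9
S=atz(d,f((242,258)),z,st)[0];print('sock',S, 'z',z)
R=Ro.from_quat(st['orientation']).as_matrix();print('tool',R.T@(S-st['ee_pos']))
"
```

```text
tip [[492.82647841 127.96108222 102.        ]] disc [[492.22462903 127.98525479  84.        ]]
sock [418.89551206 117.04982666 133.7968442 ] z 133.79684419961592
tool [91.01104068 -1.16194495  7.83911191]
```

```bash
python3 -c "
import pickle
for n in('w2','w13','w23','w24','w27','w29'):
    d,st=pickle.load(open(n+'.pkl','rb'));print(n,d['mount'][:3,3],d['cx'],d['cy'],d['fx'],d['mount'][2,:3])
"
```

```text
w2 [  81.24820224   -1.26574921 -142.49498364] 320.71831552834186 196.07873882223004 309.70691628693146 [ 4.99985979e-04 -3.15005660e-01  9.49089661e-01]
w13 [  79.53184685   -0.26496333 -142.5074768 ] 320.71831552834186 196.07873882223004 309.70691628693146 [-4.78932604e-04 -3.15035088e-01  9.49079904e-01]
w23 [  81.24205595   -1.26779237 -142.49574644] 320.71831552834186 196.07873882223004 309.70691628693146 [ 4.98001254e-04 -3.15008178e-01  9.49088826e-01]
w24 [  82.10097461    0.41595083 -142.49223778] 320.71831552834186 196.07873882223004 309.70691628693146 [ 4.18843140e-04 -3.14129859e-01  9.49379933e-01]
w27 [  82.09449867    0.43489597 -142.4912709 ] 320.71831552834186 196.07873882223004 309.70691628693146 [ 4.10985350e-04 -3.14124070e-01  9.49381851e-01]
w29 [  80.84754725   -1.33088195 -142.49575013] 320.71831552834186 196.07873882223004 309.70691628693146 [ 3.49756363e-04 -3.15130337e-01  9.49048338e-01]
```

Emit:
apply_moves(moves=[[[0.8, 2.4, 0, 0, 0, 0], [0.6, 1.6, 0, 0, 0, 0], [0.3, 1, 0, 0, 0, 0], [0, 0, 0, 0, 0, 0], [0, 0, 0, 0, 0, 0]]])

```text
t: 44.88
ee_pos: [454.0, 34.9, 140.5]
orientation: [0.771, 0.637, -0.001, -0.001]
force: [-0.2, 0.4, -2.3]
gripper_width: 11.6
```

```bash
python3 -c "
from h import *
snapshot('top');snapshot('top');st=get_state();d=snapshot('wrist');st2=get_state();print(st['ee_pos'],st2['ee_pos'],yaw(st))
import pickle;pickle.dump((d,st),open('w30.pkl','wb'))
cv2.imwrite('pics/w30.png',cv2.resize(d['color'][20:150,260:430,::-1],None,fx=4.5,fy=4.5,interpolation=cv2.INTER_CUBIC))
"
```

```text
[454.00219719  34.94003969 140.53386517] [454.11705138  34.91808122 140.61042685] 1.3817425095434257
```

View pics/w30.png

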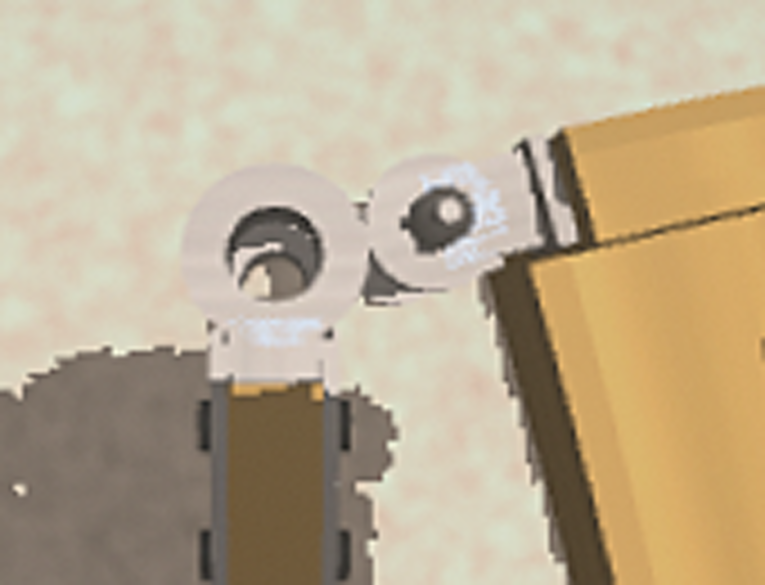

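```bash
cat > rel.py <<'E'
from h import *
import pickle,sys
def rel(n,f,tip,disc,sock,zo=7.9):
    d,st=pickle.load(open(n,'rb'))
    T=atz(d,f(tip),102,st)[0];D=atz(d,f(disc),84,st)[0]
    S=atz(d,f(sock),st['ee_pos'][2]-zo,st)[0]
    R=Ro.from_quat(st['orientation']).as_matrix()
    print('tip',T,'disc',D,'sock',S);print('tool delta tip',(R.T@(T-S))[:2],'disc',(R.T@(D-S))[:2])
E
python3 -c "
from rel import *
rel('w30.pkl',lambda a:np.array(a)/4.5+[260,20],(452,210),(440,222),(275.5,253.5))
"
```

```text
tip [493.48751183 128.05069917 102.        ] disc [494.00548865 127.94283443  84.        ] sock [469.92570022 124.32680937 132.63386517]
tool delta tip [ 8.10412944 22.51473885] disc [ 8.1064756  23.08644072]
```

Move (0.81, 2.27) cm; then check.

Emit:
apply_moves(moves=[[[0.4, 1.1, 0, 0, 0, 0], [0.3, 0.8, 0, 0, 0, 0], [0.11, 0.37, 0, 0, 0, 0], [0, 0, 0, 0, 0, 0], [0, 0, 0, 0, 0, 0]]])

```text
t: 45.65
ee_pos: [478.2, 38.6, 140.4]
orientation: [0.771, 0.637, -0.001, -0.001]
force: [0.1, 0.3, -2.4]
gripper_width: 11.5
```

```bash
python3 -c "
from h import *
snapshot('top');snapshot('top');st=get_state();d=snapshot('wrist');st2=get_state();print(st['ee_pos'],st2['ee_pos'],yaw(st),st['force'])
import pickle;pickle.dump((d,st),open('w31.pkl','wb'))
cv2.imwrite('pics/w31.png',cv2.resize(d['color'][30:120,270:390,::-1],None,fx=6,fy=6,interpolation=cv2.INTER_CUBIC))
show('side','s31',crop=(240,120,480,280),sc=3)
"
```

```text
[478.16677649  38.63029915 140.52180798] [478.1792637   38.62205711 140.55944557] 1.3818120559357931 [ 0.24443731 -0.11197308 -2.85392414]
```

View pics/w31.png

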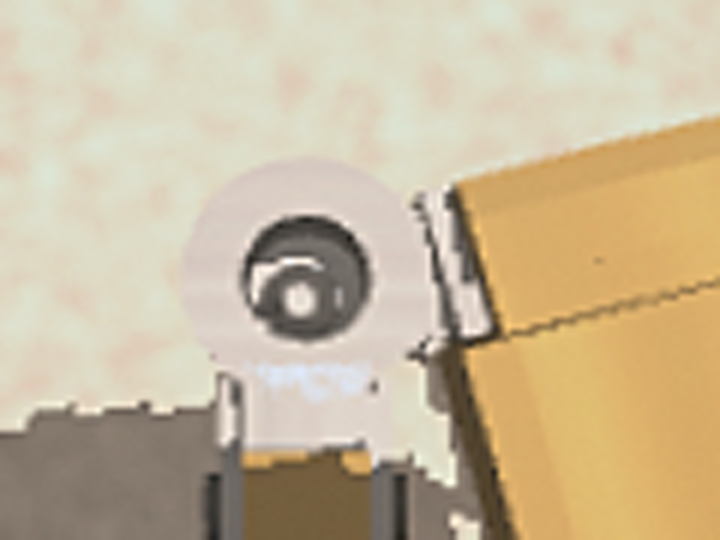

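View pics/s31.png

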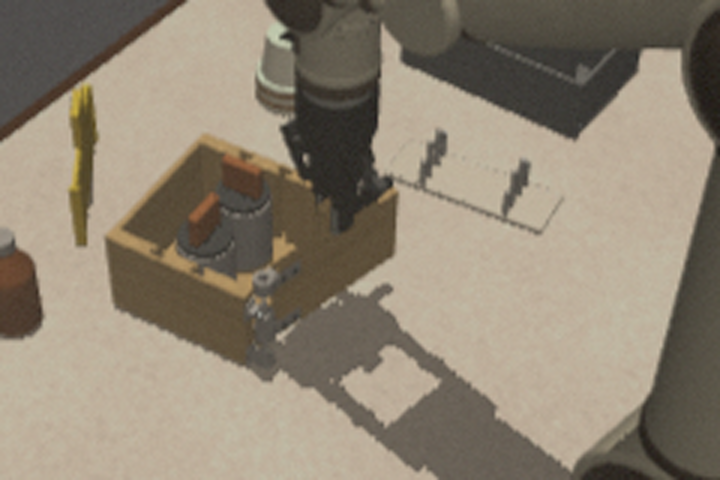

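```bash
python3 -c "
from rel import *
rel('w31.pkl',lambda a:np.array(a)/6+[270,30],(298,298),(298,298),(306.5,277.5))
"
```

```text
tip [493.19423684 128.2417254  102.        ] disc [493.27630541 129.22899057  84.        ] sock [494.02845869 128.07016867 132.62180798]
tool delta tip [ 0.03061794 -0.78491469] disc [ 1.0267935  -0.85058105]
```

Emit:
apply_moves(moves=[[[0, -0.08, 0.4, 0, 0, 0], [0, 0, 0.5, 0, 0, 0], [0, 0, 0.5, 0, 0, 0], [0, 0, 0.3, 0, 0, 0], [0, 0, 0, 0, 0, 0]]])

```text
t: 46.48
ee_pos: [477.3, 38.8, 123.2]
orientation: [0.771, 0.637, -0.001, -0.001]
force: [-0.0, -0.1, -3.5]
gripper_width: 11.3
```

```bash
python3 -c "
from h import *
snapshot('top');st=get_state();d=snapshot('wrist');st2=get_state();print(st['ee_pos'],st2['ee_pos'],yaw(st),st['force'],st['moment'])
import pickle;pickle.dump((d,st),open('w32.pkl','wb'))
cv2.imwrite('pics/w32.png',cv2.resize(d['color'][30:120,270:390,::-1],None,fx=6,fy=6,interpolation=cv2.INTER_CUBIC))
"
```

```text
[477.51658783  38.77736955 123.49020431] [477.65112876  38.7503194  123.66001906] 1.3817943191878206 [-0.03268403 -0.00523001 -3.35895988] [-0.0269787   0.04459629 -0.00254859]
```

View pics/w32.png

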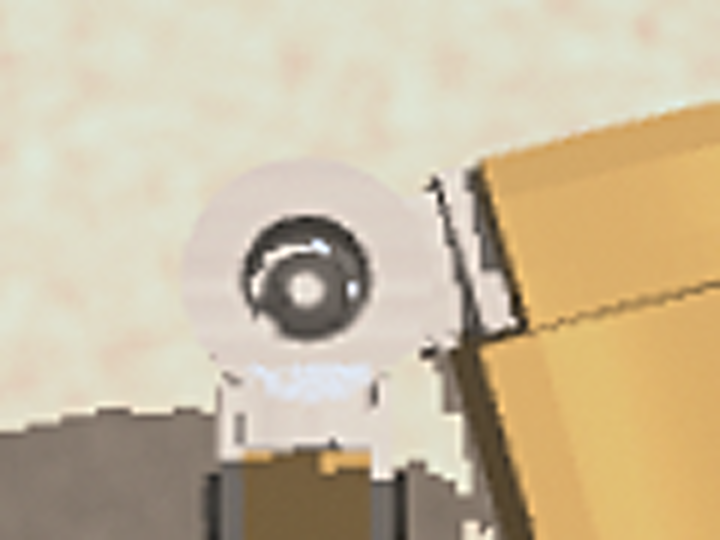

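Emit:
apply_moves(moves=[[[0, 0, 0.3, 0, 0, 0], [0, 0, 0.3, 0, 0, 0], [0, 0, 0.3, 0, 0, 0], [0, 0, 0, 0, 0, 0], [0, 0, 0, 0, 0, 0]]])

```text
t: 47.2
ee_pos: [477.6, 38.8, 114.6]
orientation: [0.771, 0.637, -0.001, -0.001]
force: [-0.2, -0.4, -2.6]
gripper_width: 11.1
```

Emit:
apply_moves(moves=[[[0, 0, 0.2, 0, 0, 0], [0, 0, 0.2, 0, 0, 0], [0, 0, 0, 0, 0, 0]]])

```text
t: 47.58
ee_pos: [477.3, 38.8, 110.3]
orientation: [0.771, 0.637, -0.001, -0.001]
force: [1.5, -0.4, -2.5]
gripper_width: 11.5
```

Emit:
apply_moves(moves=[[[0, 0, 0.1, 0, 0, 0], [0, 0, 0, 0, 0, 0], [0, 0, 0, 0, 0, 0]]])

```text
t: 47.95
ee_pos: [477.7, 38.7, 109.9]
orientation: [0.771, 0.637, -0.001, -0.0]
force: [-1.0, -0.9, 0.7]
gripper_width: 11.1
```

```bash
python3 -c "
from h import *
snapshot('top');st=get_state();d=snapshot('wrist');st2=get_state();print(st['ee_pos'],st2['ee_pos'],yaw(st),st['force'],st['moment'])
cv2.imwrite('pics/w33.png',cv2.resize(d['color'][30:120,270:390,::-1],None,fx=6,fy=6,interpolation=cv2.INTER_CUBIC))
show('side','s33',crop=(240,120,480,280),sc=3)
"
```

```text
[477.71747679  38.66425302 109.88554909] [477.71427025  38.6635461  109.88848624] 1.381784519004692 [-0.65551147 -1.7275471   0.66876984] [0.09400648 0.24165894 0.03624222]
```

View pics/w33.png

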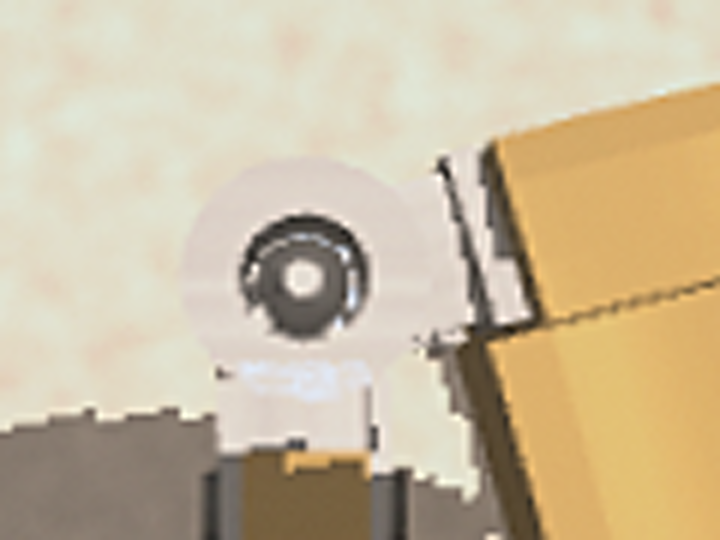

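View pics/s33.png

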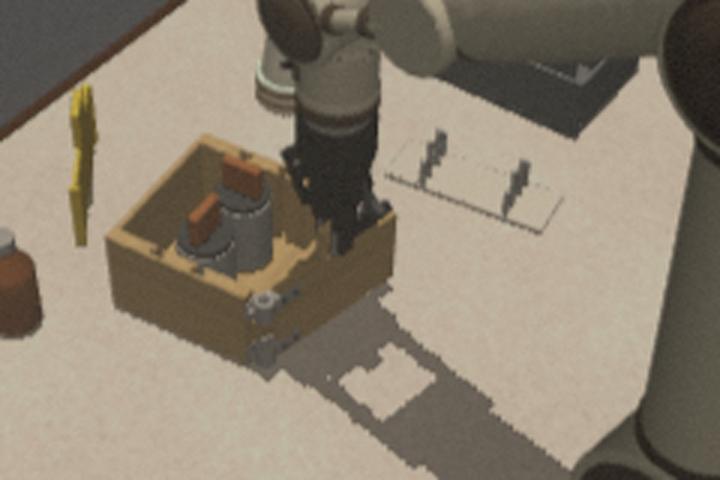

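Emit:
apply_moves(moves=[[[0, 0, 0, 0, 0, 0], [0, 0, 0, 0, 0, 0], [0, 0, 0, 0, 0, 0], [0, 0, 0, 0, 0, 0]]], gripper=28)

```text
t: 48.6
ee_pos: [477.6, 38.8, 109.6]
orientation: [0.771, 0.637, -0.001, -0.001]
force: [-0.4, -0.4, -0.5]
gripper_width: 24.0
```

```bash
python3 -c "
from h import *
st=get_state();d=snapshot('wrist');print(st['ee_pos'],st['force'],st['gripper_width'])
cv2.imwrite('pics/w34.png',d['color'][:,:,::-1])
show('side','s34',crop=(240,120,480,280),sc=3)
"
```

```text
[477.55908914  38.78155988 109.61078316] [-0.40100228 -0.3725172  -0.48612734] 24.003761384693345
```

View pics/w34.png

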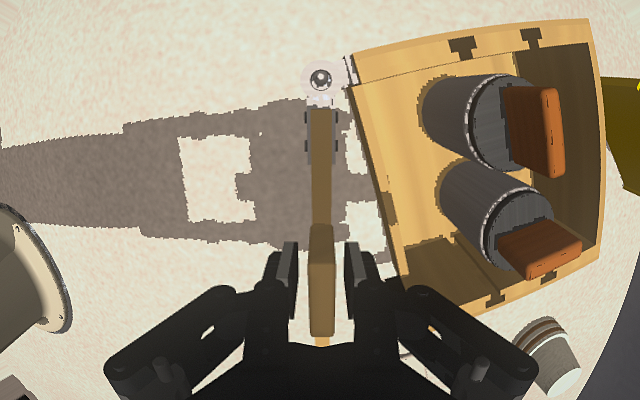

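View pics/s34.png

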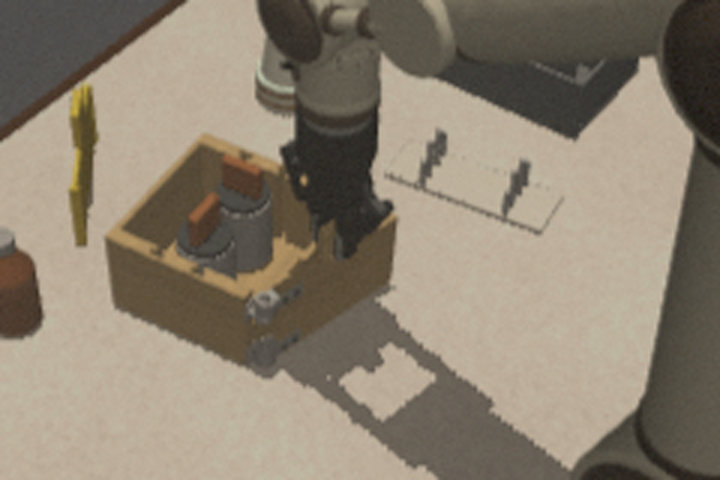

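Emit:
apply_moves(moves=[[[0.01, 0.46, 0, 0, 0, -0.05], [0.01, 0.46, 0, 0, 0, -0.05], [0.01, 0.46, 0, 0, 0, -0.05], [0.01, 0.46, 0, 0, 0, -0.05], [0.01, 0.46, 0, 0, 0, -0.05]]])

```text
t: 49.32
ee_pos: [500.5, 37.2, 109.5]
orientation: [0.685, 0.729, -0.001, -0.001]
force: [0.3, 0.1, -0.0]
gripper_width: 23.7
```

Emit:
apply_moves(moves=[[[0.01, 0.4, 0, 0, 0, -0.05], [0, 0.2, 0, 0, 0, 0], [0, 0.2, 0, 0, 0, 0], [0, 0, 0, 0, 0, 0], [0, 0, 0, 0, 0, 0]]])

```text
t: 49.95
ee_pos: [508.3, 38.0, 109.5]
orientation: [0.667, 0.745, -0.001, -0.001]
force: [0.2, -0.6, 0.3]
gripper_width: 23.8
```

```bash
python3 -c "
from h import *
st=get_state();d=snapshot('wrist');print(st['ee_pos'],st['force'],st['gripper_width'],yaw(st))
import pickle;pickle.dump((d,st),open('w35.pkl','wb'))
cv2.imwrite('pics/w35.png',d['color'][:,:,::-1])
"
```

```text
[508.30270905  38.01979233 109.52148809] [ 0.20978735 -0.64270251  0.28942169] 23.819143804889272 1.6815787089059064
```

View pics/w35.png

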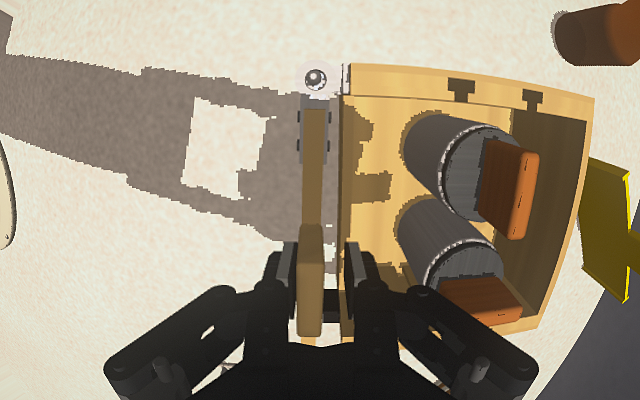

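Emit:
apply_moves(moves=[[[0, 0.15, 0, 0, 0, 0], [0, 0.15, 0, 0, 0, 0], [0, 0, 0, 0, 0, 0], [0, 0, 0, 0, 0, 0]]])

```text
t: 50.5
ee_pos: [511.4, 38.3, 109.5]
orientation: [0.667, 0.745, -0.001, -0.001]
force: [0.1, 0.2, -0.0]
gripper_width: 23.9
```

Emit:
apply_moves(moves=[[[0, 0.1, 0, 0, 0, 0], [0, 0, 0, 0, 0, 0], [0, 0, 0, 0, 0, 0]]])

```text
t: 50.88
ee_pos: [512.0, 38.4, 109.5]
orientation: [0.667, 0.745, -0.001, -0.001]
force: [-2.6, -0.1, 1.4]
gripper_width: 23.9
```

Emit:
apply_moves(moves=[[[0, 0.1, 0, 0, 0, 0], [0, 0, 0, 0, 0, 0], [0, 0, 0, 0, 0, 0]]])

```text
t: 51.25
ee_pos: [512.3, 38.5, 109.4]
orientation: [0.667, 0.745, -0.002, -0.002]
force: [-7.1, -1.7, 5.6]
gripper_width: 24.0
```

Emit:
apply_moves(moves=[[[0, -0.3, 0, 0, 0, 0], [0, -0.35, 0, 0, 0, 0], [0, 0, 0, 0, 0, 0], [0, 0, 0, 0, 0, 0]]])

```text
t: 51.75
ee_pos: [507.1, 37.8, 109.6]
orientation: [0.667, 0.745, -0.001, -0.0]
force: [-0.2, 0.2, 0.5]
gripper_width: 24.0
```

Emit:
apply_moves(moves=[[[0, 0, -1, 0, 0, 0], [0, 0, -3, 0, 0, 0], [0, 0, -4, 0, 0, 0], [0, 0, -4, 0, 0, 0], [0, 0, 0, 0, 0, 0]]])

```text
t: 52.38
ee_pos: [509.7, 37.5, 234.4]
orientation: [0.667, 0.745, 0.002, 0.003]
force: [0.3, -0.5, -0.7]
gripper_width: 23.7
```

```bash
python3 -c "
from h import *
snapshot('top');st=get_state();d=snapshot('wrist');print(st['ee_pos'],st['force'],st['gripper_width'],yaw(st))
import pickle;pickle.dump((d,st),open('w36.pkl','wb'))
cv2.imwrite('pics/w36.png',cv2.resize(d['color'][30:320,230:480,::-1],None,fx=2,fy=2,interpolation=cv2.INTER_CUBIC))
"
```

```text
[508.39000216  37.73042042 231.89406842] [ 0.58992592  1.07414554 -1.21478308] 23.969366197946943 1.6818969687502383
```

View pics/w36.png

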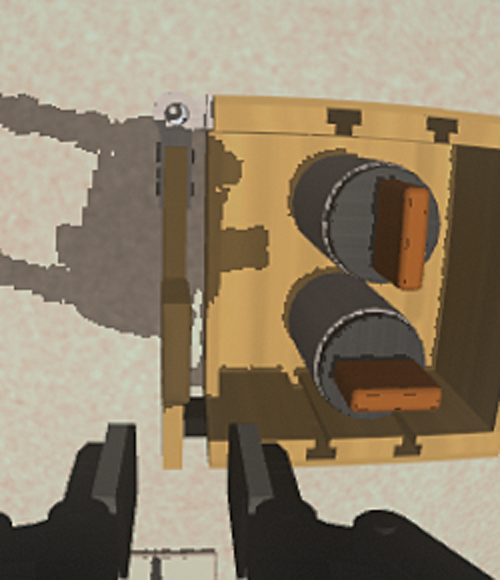

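Emit:
apply_moves(moves=[[[-4, -2, -2, 0, 0, 0], [-5, -2, 0, 0, 0, 0], [-5, -2, 0, 0, 0, 0], [-5, -2, 0, 0, 0, 0], [-5, -2, 0, 0, 0, 0]]])

```text
t: 53.1
ee_pos: [433.0, -212.7, 248.3]
orientation: [0.667, 0.745, -0.001, -0.002]
force: [1.0, -1.4, 0.6]
gripper_width: 24.0
```

Emit:
apply_moves(moves=[[[-4, 0, 0, 0, 0, 0], [0, 0, 0, 0, 0, 0], [0, 0, 0, 0, 0, 0], [0, 0, 0, 0, 0, 0]]])

```text
t: 53.6
ee_pos: [438.8, -250.2, 249.2]
orientation: [0.666, 0.746, -0.001, -0.001]
force: [0.3, -0.6, 0.2]
gripper_width: 23.8
```

```bash
python3 -c "
from h import *
show('top','t40',crop=(250,120,550,290),sc=2.6);show('side','s40',crop=(220,90,460,250),sc=3.2);d,st=show('wrist','w40')
print(st['ee_pos'],st['t'])
"
```

```text
[ 438.91839242 -250.45409801  249.62184909] 53.7
```

View pics/t40.png

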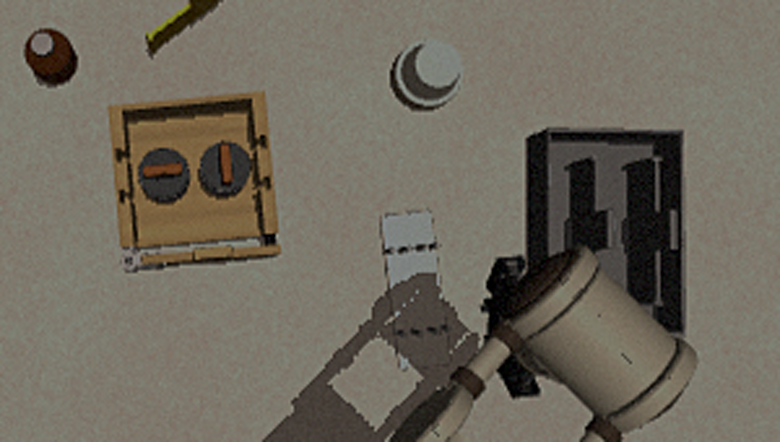

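View pics/s40.png

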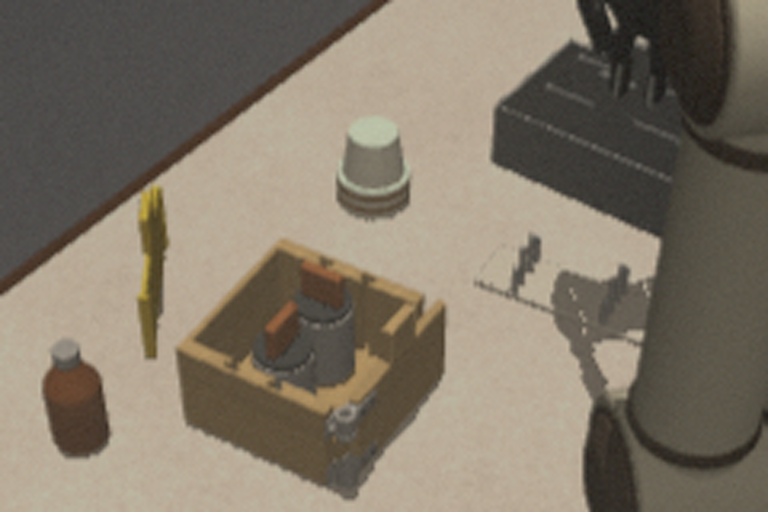

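View pics/w40.png

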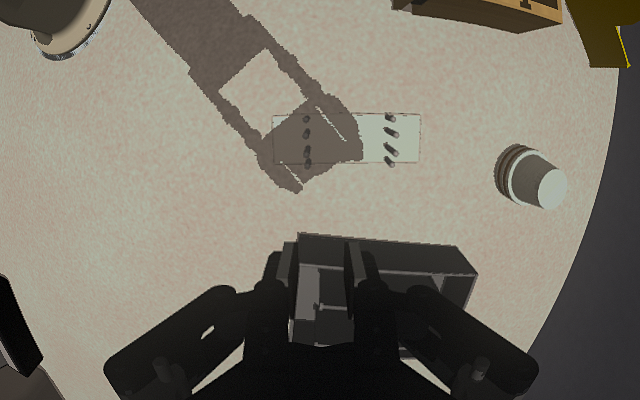

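```bash
python3 -c "
from h import *
d=snapshot('top');s=snapshot('side')
cv2.imwrite('pics/t41.png',d['color'][:,:,::-1])
for n,D in(('top',d),('side',s)):
  for q,z in(('jar_1',8),('gate',14),('divider_front',5),('socket_top',84),('socket_low',18)):
    print(n,q,[(round(r['confidence'],2),atz(D,r['position'][::-1],z)[0].round(0).tolist()) for r in tip_of(q,n) if r['confidence']>.3])
c,s_=np.cos(.109),np.sin(.109);print('expect gate origin',602+c*-100+s_*10,55.3-s_*100-c*10)
print(finish_job())
"
```

```text
top jar_1 [(0.79, [609.0, 25.0, 8.0]), (0.52, [607.0, 99.0, 8.0])]
top gate [(0.69, [506.0, 34.0, 14.0])]
top divider_front [(0.89, [546.0, -490.0, 5.0]), (0.69, [811.0, 48.0, 5.0]), (0.55, [356.0, 499.0, 5.0])]
top socket_top [(0.53, [507.0, 126.0, 84.0])]
top socket_low [(0.77, [490.0, 129.0, 18.0])]
side jar_1 [(0.89, [595.0, 94.0, 8.0]), (0.75, [605.0, 19.0, 8.0])]
side gate [(0.58, [488.0, 38.0, 14.0]), (0.47, [590.0, 93.0, 14.0])]
side divider_front [(0.78, [551.0, -483.0, 5.0]), (0.7, [804.0, 46.0, 5.0]), (0.61, [608.0, 67.0, 5.0])]
side socket_top [(0.74, [487.0, 123.0, 84.0])]
side socket_low [(0.93, [482.0, 135.0, 18.0]), (0.39, [450.0, -195.0, 18.0])]
expect gate origin 503.68130497403433 34.480917205814535
the job is handed in; nothing more can be done
None
```

View pics/t41.png

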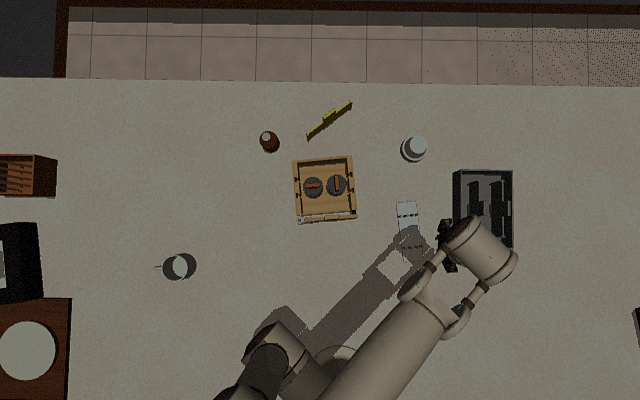

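I handed the job in at about 54 s, with every step done in the order asked; the hand-in gives no verdict.

- **Dividers:** I lifted both grey dividers straight up out of their slots, with side forces of about 3 N or less at the readings I took, and set them in the tub. The yellow look-alike was left alone.
- **Jars:** Only two jars were there, and both now stand upright on the caddy floor.
- **Gate:** I lifted it from the rack and lowered it onto both pintles until it came to rest, at the height that should be fully down. I then released it and pushed it shut against the stop with about 7 N.

**Last checks:**
- The last clear pictures show the gate parallel to the caddy front and touching the stop, both jars upright, both dividers in the tub, and the mug, bottle and cups where they were. The arm is clear of everything.
- The top camera put the gate within about 3 mm of its shut position.
- The networks' side-camera readings of the gate and sockets were up to about 15 mm off. Their top and side readings of the upper socket disagreed by about 20 mm.
- I put that down to detector error, because the close-up wrist picture and the contact forces both showed the gate seated.

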